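# Fetch the doubling cube from behind the dice cup and spinner

## Task

We want to play: the doubling cube stands at the back of the shelf, behind the dice cup and the wooden spinner. First move the dice cup and the spinner out of the way, both standing upright in the wooden side tray and leaving the cube untouched; then put the cube in the open backgammon case, lying flat and centred on the pale felt square; only then put the cup back upright in the middle of the round grey felt pad and the spinner back upright in the middle of the square grey felt pad. Set each thing down gently without dropping it, and leave the steel bowl and the loose checker where they are.

Things in the scene. Friction and masses are not known exactly. Their poses are not given: they have to be found in the camera images.
- cup_center (a point): Black dice cup, an open-topped straight cylinder 52 mm across and 95 mm tall, wall 4 mm, about 0.11 kg, standing on the round grey felt pad. The point is at its centre, 47.5 mm above its underside; z is up when it stands.
- spinner_center (a point): Wooden spinner, one rigid piece: a square base 58 x 58 mm, 18 mm thick, carrying in its middle an upright dark turn-knob, a cylinder 28 mm across that rises from 18 mm to 58 mm above the underside; take it by the knob. About 0.12 kg, standing on the square grey felt pad. The point is on the knob's axis, 29 mm above the underside; z is up when it stands.
- cube_center (a point): White acrylic doubling cube with dark dots, edge 34 mm, 46 g, standing on the shelf behind the cup and spinner, midway between two fixed wooden rails that run along its x axis (52 mm long, from 12 mm in front of its centre rearward; 16 mm high, 58 mm apart): grip it along x, on its front and rear faces, once its front is clear. Point: the cube's centre, 17 mm above its underside; x points to the rear, away from the cup and spinner.
- round_pad: Round grey felt pad, 72 mm across, 3 mm thick, fixed on the shelf: the dice cup's place. Origin at the centre of its underside, on the shelf. Its x axis points from front to rear of the group of pads and cube; the two pads lie side by side along y, centres 86 mm apart, either one to the left; the cube stands about 66 mm farther to the rear, midway between them.
- square_pad: Square grey felt pad, 72 x 72 mm, 3 mm thick, fixed on the shelf: the spinner's place. Origin at the centre of its underside, on the shelf; x and y along its sides, x from front to rear of the group.
- side_tray: Empty low tray of dark wood, fixed on the shelf to the left or right: 170 mm along its x axis, 230 mm along its y axis, rim 12 mm high and 6 mm thick, floor 6 mm above the shelf. Origin at the centre of its underside. The cup and the spinner wait here, side by side along y.
- case: Open backgammon case of hard grey plastic, fixed on the side opposite the tray: 190 mm along its x, 240 mm along its y, walls 28 mm high and 6 mm thick, floor 6 mm above the shelf. Origin at the centre of its underside. Along its inner rear wall stand five fixed stacks of two white checkers, 36 mm across, 28 mm above the shelf, centred 68 mm from the origin along +x.
- cube_pad: Pale beige felt square, 48 x 48 mm, 2 mm thick, fixed on the floor of the backgammon case in its left or right half: the place for the doubling cube. Origin at the centre of its underside, 6 mm above the shelf; x and y along its sides.
- bowl: Stainless steel bowl, 100 mm across and 42 mm high, standing loose farther back than the cube. Leave it alone. Origin at the centre of its underside.
- checker: One loose white resin checker, 36 mm across and 11 mm thick, lying flat on the floor of the case in the half without the felt square, about 100 mm from the square's centre. Leave it alone. Origin at the centre of its underside.
Not all that is in view belongs to the job. Of the things that look like the part that bears cup_center, the largest one is meant. What is shaped like the square_pad but purple is not meant.

How it is judged:
On the way, in this order (a step that is already met when the one before it is completed fails the run):
1. the cup and the spinner both stand upright and at rest in the side tray, the cube still untouched in its place (x of cup_center in the frame of side_tray between -0.06 and 0.06 m and y of cup_center in the frame of side_tray between -0.09 and 0.09 m and z of cup_center in the frame of side_tray below 0.06 m and angle between each of cup_center, spinner_center's own z axis and vertical below 0.12 rad and linear speed of each of cup, spinner below 0.03 m/s and angular speed of each of cup, spinner below 0.3 rad/s and x of spinner_center in the frame of side_tray between -0.06 and 0.06 m and y of spinner_center in the frame of side_tray between -0.09 and 0.09 m and z of spinner_center in the frame of side_tray below 0.042 m and distance of cube_center from where it was at the start of the episode below 0.015 m), for 0.2 s.
2. the cube lies on the felt square in the case, while the cup and the spinner still stand in the side tray (horizontal distance between cube_center and cube_pad below 0.013 m and z of cube_center in the frame of cube_pad between 0.014 and 0.024 m and linear speed of each of cube, cup, spinner below 0.03 m/s and angular speed of each of cube, cup, spinner below 0.3 rad/s and x of cup_center in the frame of side_tray between -0.06 and 0.06 m and y of cup_center in the frame of side_tray between -0.09 and 0.09 m and z of cup_center in the frame of side_tray below 0.06 m and angle between each of cup_center, spinner_center's own z axis and vertical below 0.12 rad and x of spinner_center in the frame of side_tray between -0.06 and 0.06 m and y of spinner_center in the frame of side_tray between -0.09 and 0.09 m and z of spinner_center in the frame of side_tray below 0.042 m), for 0.2 s.
At the end, for the whole second after the job is handed in: The cube lies flat on the felt square in the case, the cup stands upright on the round pad and the spinner upright on the square pad, each centred to within 13 mm, all released and at rest (horizontal distance between cube_center and cube_pad below 0.013 m and z of cube_center in the frame of cube_pad between 0.014 and 0.024 m and linear speed of each of cube, cup, spinner below 0.03 m/s and angular speed of each of cube, cup, spinner below 0.3 rad/s and horizontal distance between cup_center and round_pad below 0.013 m and z of cup_center in the frame of round_pad between 0.0455 and 0.0555 m and horizontal distance between spinner_center and square_pad below 0.013 m and z of spinner_center in the frame of square_pad between 0.027 and 0.037 m and angle between each of cup_center, spinner_center's own z axis and vertical below 0.12 rad); the robot touches nothing.
It fails at once if the bowl is moved by more than 20 mm (distance of bowl from where it was at the start of the episode above 0.02 m).
It fails at once if the checker is moved by more than 20 mm (distance of checker from where it was at the start of the episode above 0.02 m).
It fails at once if the dice cup is dropped or knocked over (it moves faster than 0.6 m/s while the fingers do not touch it) (linear speed of cup above 0.6 m/s and contact force between the fingers and cup below 0.05 N).
It fails at once if the spinner is dropped or knocked over (it moves faster than 0.6 m/s while the fingers do not touch it) (linear speed of spinner above 0.6 m/s and contact force between the fingers and spinner below 0.05 N).
It fails at once if the doubling cube is dropped or knocked over (it moves faster than 0.6 m/s while the fingers do not touch it) (linear speed of cube above 0.6 m/s and contact force between the fingers and cube below 0.05 N).
It also fails if it takes over 118 s, if anything falls off the work surface, if the arm or the gripper's body presses on something with over 40 N, if the wrist force passes 120 N, or if a joint passes its speed limit or range.

## Robot

A 6-joint arm with a two-finger parallel gripper is mounted at the origin on the work surface. World frame = base frame: x ahead of the robot, y to its left, z up, the work surface at z = 0. Lengths are in m, angles in rad, forces in N, time in s.
With the tool pointing down it reaches from about 0.375 to 0.9 m from the base axis. Payload 3.1 kg.
Tool frame: the origin (TCP) lies on the centre line of the jaws, within the pads' length; the fingertips stand 25 mm ahead of it and the grasp point (between the pads) lies 6 mm ahead of it; x points along the fingers, y is the direction in which the jaws open and shut, and the axes are right-handed (so a half turn about x gives the same grasp; the last joint's range is limited). The gripper opens to 87 mm and grips with 3 to 60 N. Pads are 19 mm wide; open, the fingers measure 117 mm over their backs; the gripper's body (75 mm by 190 mm) begins 51 mm behind the grasp point.
Start: joints at [-1.498, 0.527, 1.433, -0, 1.181, -0.178], TCP at [0.155, -0.605, 0.248] pointing down, gripper open.
Joint ranges: [-3.08, 3.08], [-0.75, 2.2], [0.22, 2.44], [-1.43, 4.57], [0, 2.65], [-2.85, 2.85]. Speed limits (rad/s): [2.79, 2.79, 3.14, 3.14, 3.14, 3.14].

## Interface

Orientations are given as a unit quaternion [x, y, z, w].
In Python, from rig import robot gives the robot as it stands. The module is installed in compiled form; this text tells all that it offers.
- The arm moves only by the tool move_arm, never from a script. Its argument "commands" is a list of rows, each a list of 5 numbers: the gripper's target within -1 to 1 (shut at 1, half-way at 0, fully open at -1), then the shift along the tool's x, y, z in mm, then the turn about the tool's x in degrees. A call has 1 to 8 rows; each row is the pose to reach, as a shift and turn from the pose commanded when the call began, along the tool's axes at that moment; what a row does not reach only later rows make up. A row lasts 1/12 s, in which the tool goes at most 41.7 mm and 7.16 degrees, less where a joint would pass 70% of its speed; a pose out of reach is approached as far as the arm can. A call with a gripper value outside its range is refused whole. The fingers move at their own pace and stop on an object; "newtons" is the grip in N (left out, the last holds). Time passes only in rows, so rows that repeat a pose let the fingers close. It gives the time, the measured TCP pose, the force and the opening at its end, in the units of the state.
- robot.get_obs(): the state, without advancing time (a new reading comes with each control period).
- robot.camera(name): name is "scene" or "top" or "wrist"; returns a dict with "image" (480x640x3 uint8, red, green, blue), "fx", "fy", "cx", "cy" (pixels), "xyz" and "rotation" of the camera in the world; the wrist camera has in their place "tool_from_camera" (4x4, takes a point from camera to tool coordinates, whose origin is the TCP and whose axes are the tool frame's). Camera axes: x right, y down, z forward; pixel columns grow to the right and rows downward; lengths in m; the calibration is good to about 2 mm. A picture is of the moment at which its call begins: read the wrist's pose just before it. There is no depth.
- robot.hand_in(): hands the job in, once; it reports no verdict.
Trained networks look in a picture, given as the dict that the camera call returned (one of the last four; its "shot" number tells which), for a name from the list of things; names that differ only in an ending like _2 or _b are one class to them, and where a whole thing is asked for, a point or a joint stands for the part that bears it (a point fixed in the world has none). Each returns a list of dicts, best first, with "p" (0 to 1); they miss things now and then, are a little off and sometimes report something else, mostly with a low value. They report only what shows in the picture. A call takes as long as a camera call. They do not tell look-alikes from the thing itself.
- robot.regions_of(picture, name): "pixels" (480x640 bool, what is visible of it) and "bbox" ([left, top, right, bottom] in pixels, round what is visible of it).
The state is a dict: "time": time; "q": joint angles; "joint_velocities": joint speeds; "joint_torque": joint torques, N m; "position": TCP position; "tool_rot": TCP orientation; "ft_force": force on the tool from outside, world axes, zero at the start; "moment": the same for the moment, N m; "grip_width": finger opening in m.
Only numpy, scipy, OpenCV 4.12 (cv2) and the standard library are available. Lean on these libraries where they do the work, as an engineer would, in place of code of your own. Each camera call takes 0.05 s, during which the arm holds its last target.

## Working session

There is one attempt and no reset: what is moved stays moved. The work goes in short steps, Python scripts to look and compute and a tool call to move; the robot and the scene stay as the last step left them, time stands still between calls to the robot, and variables do not carry over. Pictures are saved under pics/ and viewed, and the job is handed in when it is done.

Besides the shell and the picture viewer there is one more tool, called after "Emit:" as a command line: name --pt "numbers of a row" for each row, then --argument value for the rest. move_arm: Moves the arm, as the interface text tells. Its arguments: {"type":"object","properties":{"commands":{"type":"array","items":{"type":"array","items":{"type":"number"}}},"newtons":{"type":"number"}},"required":["commands"]}

```bash
mkdir -p pics; ls; cat > h.py <<'E'
import numpy as np, cv2
from rig import robot
from scipy.spatial.transform import Rotation as R
def save(p,name): cv2.imwrite('pics/'+name+'.png',cv2.cvtColor(p['image'],cv2.COLOR_RGB2BGR))
def pose(p,obs=None):
    if 'xyz' in p:
        r=np.array(p['rotation']); 
        if r.shape!=(3,3): r=R.from_quat(r).as_matrix()
        return np.array(p['xyz']),r
    T=np.eye(4);T[:3,:3]=R.from_quat(obs['tool_rot']).as_matrix();T[:3,3]=obs['position']
    C=T@np.array(p['tool_from_camera']); return C[:3,3],C[:3,:3]
def ray(p,uv,z,obs=None):
    c,r=pose(p,obs); d=r@np.array([(uv[0]-p['cx'])/p['fx'],(uv[1]-p['cy'])/p['fy'],1.])
    return c+d*(z-c[2])/d[2]
def proj(p,X,obs=None):
    c,r=pose(p,obs); v=r.T@(np.array(X)-c); return np.array([p['fx']*v[0]/v[2]+p['cx'],p['fy']*v[1]/v[2]+p['cy']])
E
python3 - <<'E'
from h import *
o=robot.get_obs();print(o)
for n in ['scene','top','wrist']:
    p=robot.camera(n);save(p,n+'0')
    print(n,p.get('xyz'),p.get('rotation'),p['fx'],p.get('tool_from_camera'))
    for k in ['cup_center','spinner_center','cube_center','round_pad','square_pad','side_tray','case','cube_pad','bowl','checker']:
        for r in robot.regions_of(p,k)[:3]:
            ys,xs=np.nonzero(r['pixels']); print(' ',k,round(r['p'],2),r['bbox'],round(xs.mean(),1),round(ys.mean(),1),len(xs))
E
```

```text
pics
{'time': 0.0, 'q': array([-1.49848667e+00,  5.28476928e-01,  1.43390284e+00,  1.02148304e-07,
        1.18139537e+00, -1.78485446e-01]), 'joint_velocities': array([-5.92491618e-05, -1.12674996e-03, -1.31580661e-03,  9.17651655e-04,
        7.58182191e-04,  1.03147682e-03]), 'joint_torque': array([-1.63658209e-03, -4.40044284e+01, -1.76590115e+01,  6.32185838e-02,
        5.81821008e-02, -1.62730912e-04]), 'position': array([ 0.15509632, -0.60474767,  0.2465648 ]), 'tool_rot': array([ 0.70159516,  0.08920773, -0.7015132 ,  0.08766666]), 'ft_force': array([-0.02259697,  0.19456353, -0.60253261]), 'moment': array([0.05586899, 0.00180568, 0.0402828 ]), 'grip_width': 0.08703575746162731}
scene [1.24342134 0.89477372 0.72742079] [ 0.2564903   0.83476613 -0.46295342 -0.15183009] 563.0196650753309 None
  cup_center 0.71 [311.7, 200.5, 335.4, 240.1] 323.3 217.2 924
  cup_center 0.7 [338.5, 193.9, 351.3, 223.5] 343.5 207.0 366
  cup_center 0.58 [281.6, 195.7, 299.8, 225.0] 287.3 210.9 374
  spinner_center 0.8 [322.3, 226.1, 355.5, 262.1] 337.9 246.4 643
  spinner_center 0.39 [198.6, 232.9
[... 1185 characters left out ...]
78.0, 344.7] 257.0 325.3 1144
  square_pad 0.7 [318.5, 135.4, 365.0, 183.1] 341.9 160.3 1536
  square_pad 0.55 [270.6, 248.9, 302.6, 286.6] 286.3 271.2 316
  side_tray 0.86 [104.3, 238.2, 215.3, 323.4] 157.7 279.9 8615
  cube_pad 0.81 [446.4, 280.1, 470.2, 306.5] 456.3 292.2 488
  bowl 0.83 [320.8, 138.1, 366.1, 182.7] 341.7 160.4 1527
  checker 0.51 [489.2, 276.4, 507.6, 296.9] 498.3 287.1 257
wrist None None 348.6842030016286 [[ 1.77470216e-03 -3.00055859e-01  9.53919982e-01 -1.36622893e-01]
 [ 9.99998023e-01 -3.23423689e-04 -1.96216020e-03  4.39286365e-04]
 [ 8.97277985e-04  9.53921578e-01  3.00054692e-01 -8.26689666e-02]
 [ 0.00000000e+00  0.00000000e+00  0.00000000e+00  1.00000000e+00]]
```

View pics/top0.png

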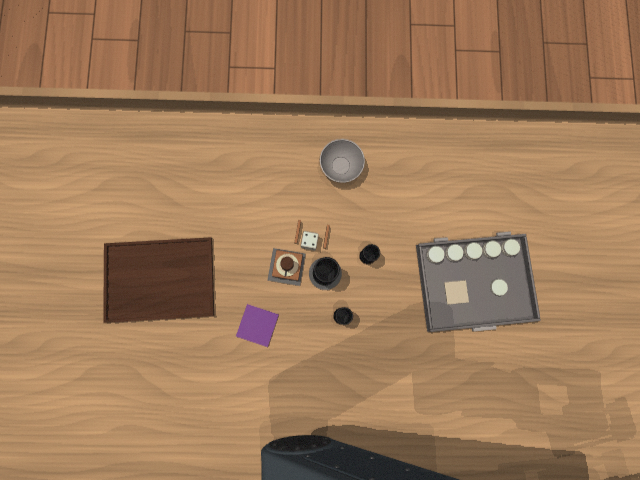

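View pics/scene0.png

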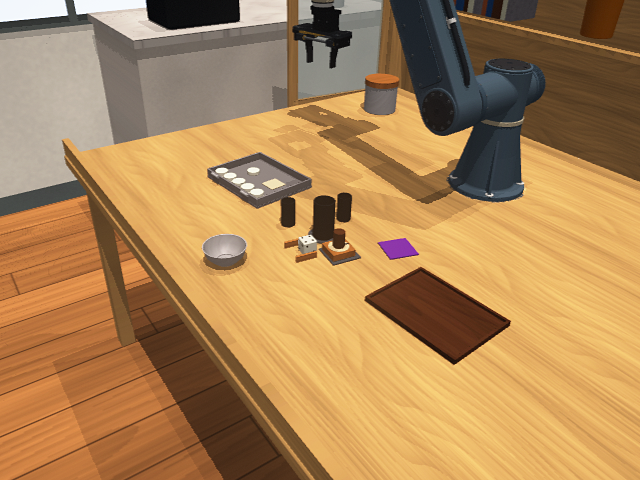

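View pics/wrist0.png

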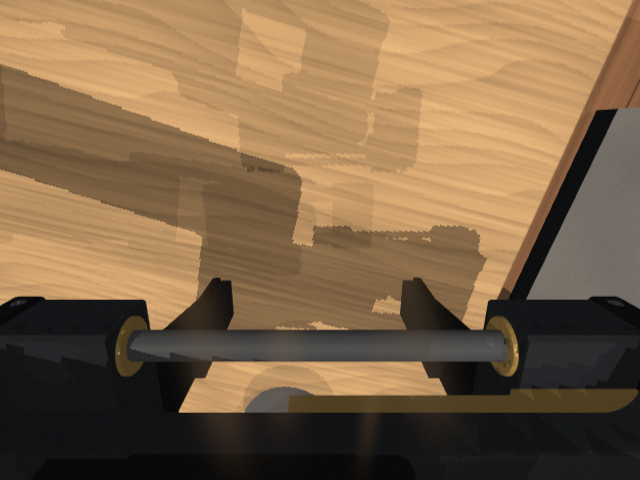

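```bash
python3 - <<'E'
from h import *
im=cv2.imread('pics/top0.png')
cv2.imwrite('pics/a.png',cv2.resize(im[205:325,235:395],None,fx=5,fy=5,interpolation=cv2.INTER_CUBIC))
cv2.imwrite('pics/b.png',cv2.resize(im[225:340,400:550],None,fx=5,fy=5,interpolation=cv2.INTER_CUBIC))
cv2.imwrite('pics/c.png',cv2.resize(im[225:335,90:230],None,fx=5,fy=5,interpolation=cv2.INTER_CUBIC))
im=cv2.imread('pics/scene0.png')
cv2.imwrite('pics/d.png',cv2.resize(im[180:280,260:420],None,fx=5,fy=5,interpolation=cv2.INTER_CUBIC))
E
```

```text
(no output)
```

View pics/a.png

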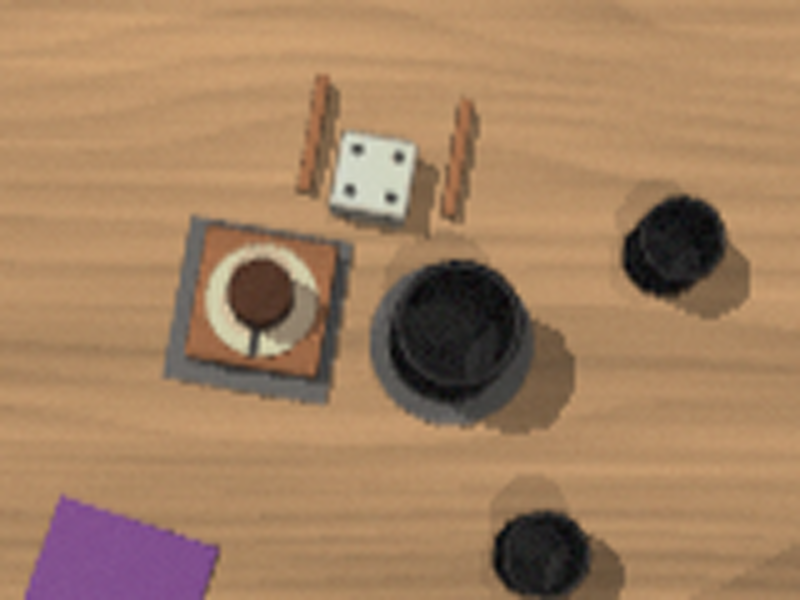

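View pics/b.png

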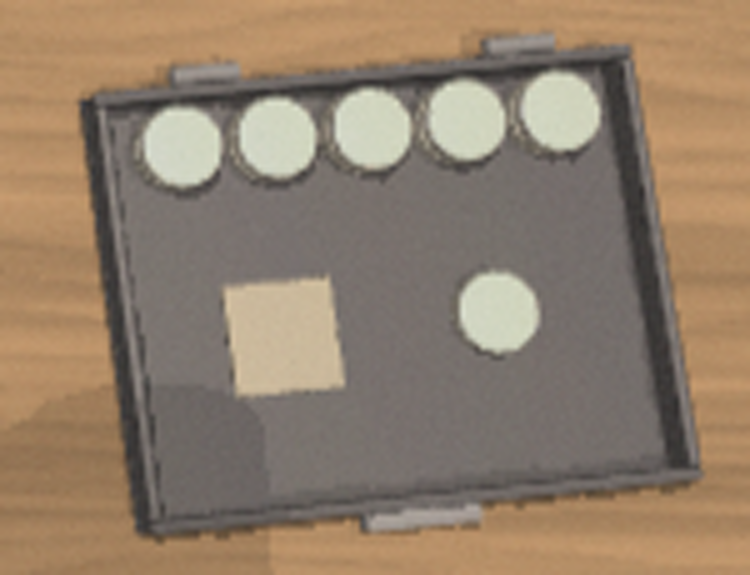

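View pics/c.png

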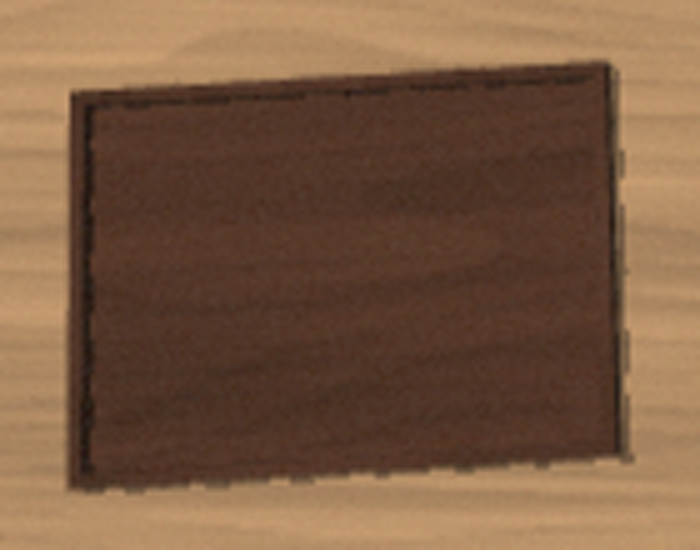

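View pics/d.png

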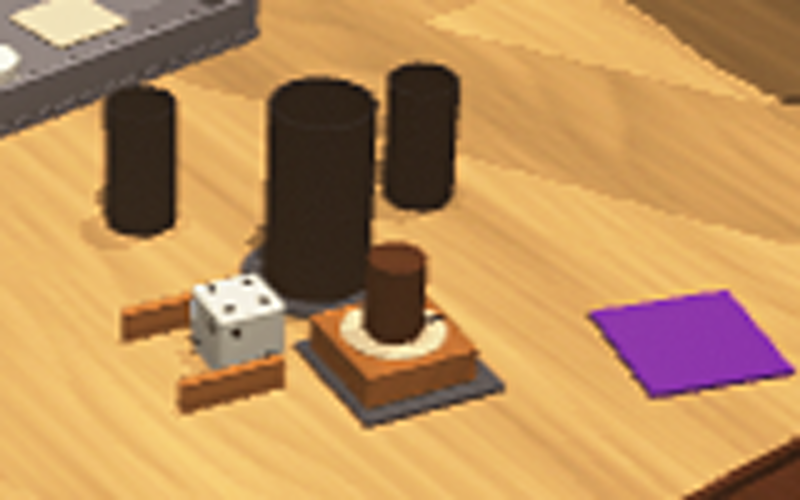

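```bash
python3 - <<'E'
from h import *
p=robot.camera('top')
def w(x,y,off,z): return ray(p,((x+.5)/5-.5+off[0],(y+.5)/5-.5+off[1]),z)
A=(235,205);B=(400,225);C=(90,225)
np.set_printoptions(precision=4,suppress=True)
P={}
for n,x,y,o,z in [('cup',461,325,A,.098),('rpad',452,342,A,.003),('spad',260,309,A,.003),('knob',261,294,A,.061),('sbase',263,300,A,.021),('cube',374,174,A,.034),('tray',343,276,C,.006),('felt',284,336,B,.008),('checker',498,312,B,.017)]:
    P[n]=w(x,y,o,z); print(n,P[n])
def yaw(a,b): d=b-a; return np.degrees(np.arctan2(d[1],d[0]))
print('spad yaw',yaw(w(165,378,A,.003),w(193,216,A,.003)),yaw(w(328,403,A,.003),w(353,240,A,.003)))
print('pads line yaw',yaw(P['rpad'],P['spad'])-90, np.linalg.norm(P['rpad']-P['spad']))
print('spin yaw',yaw(w(187,357,A,.021),w(208,225,A,.021)),yaw(w(318,377,A,.021),w(338,243,A,.021)))
print('cube yaw',yaw(w(332,205,A,.034),w(344,130,A,.034)))
print('rails',yaw(w(303,192,A,.016),w(321,75,A,.016)),yaw(w(450,218,A,.016),w(467,98,A,.016)))
print('felt',yaw(w(237,397,B,.008),w(223,286,B,.008)),yaw(w(345,386,B,.008),w(330,274,B,.008)))
tc=[w(*c,C,.012) for c in [(70,93),(610,63),(630,458),(70,490)]]; print('tray',yaw(tc[3],tc[0]),yaw(tc[2],tc[1]),yaw(tc[1],tc[0])-90,yaw(tc[2],tc[3])-90, np.mean(tc,0))
E
```

```text
cup [ 0.5519 -0.031   0.098 ]
rpad [ 0.5535 -0.0325  0.003 ]
spad [0.5666 0.0516 0.003 ]
knob [0.567 0.05  0.061]
sbase [0.5686 0.05   0.021 ]
cube [0.6223 0.0034 0.034 ]
tray [0.5328 0.3265 0.006 ]
felt [ 0.5167 -0.3194  0.008 ]
checker [ 0.528  -0.4108  0.017 ]
spad yaw -8.165150256571849 -7.713857955789978
pads line yaw -8.823839340878948 0.08509516068202773
spin yaw -7.467300009189558 -7.429010425883662
cube yaw -7.979839669652488
rails -7.520333108127538 -7.4223462589358595
felt 5.572471415493746 5.614249631248116
tray 4.719003814117162 5.547669229159174 4.315794804252263 4.021755176912848 [0.5335 0.3236 0.012 ]
```

```bash
cat >> h.py <<'E'
def go(x,y,z,yaw=None):
    o=robot.get_obs(); Q=R.from_quat(o['tool_rot']).as_matrix(); d=Q.T@(np.array([x,y,z])-o['position'])*1000
    ty=Q[:,1]; cur=np.degrees(np.arctan2(ty[1],ty[0])); s=''
    if yaw is not None:
        t=-((yaw-cur+90)%180-90)   # tool x down: world +yaw = -turn about tool x
        s=' turn %.1f'%t
    print('t %.1f'%o['time'],'pos',np.round(o['position'],4),'toolx',np.round(Q[:,0],3),'yaw %.1f'%cur,'shift',np.round(d,1),s,'w %.4f'%o['grip_width'],'q6 %.2f'%o['q'][5],'F',np.round(o['ft_force'],1))
E
python3 -c "
from h import *
go(.552,-.032,.2,-8)"
```

```text
t 1.7 pos [ 0.1551 -0.6054  0.2476] toolx [ 0. -0. -1.] yaw -75.6 shift [  47.6 -457.  -526.8]  turn -67.6 w 0.0870 q6 -0.18 F [ 0.1 -0.8  0.4]
```

Emit:
move_arm --pt "-1 0 -15 -18 -3" --pt "-1 0 -40 -46 -8" --pt "-1 0 -66 -76 -13" --pt "-1 0 -92 -106 -18" --pt "-1 0 -118 -136 -23" --pt "-1 0 -144 -166 -28" --pt "-1 0 -170 -196 -33" --pt "-1 0 -180 -208 -36"

```text
time: 2.37
position: [0.3134, -0.3744, 0.2475]
tool_rot: [0.639, 0.304, -0.638, 0.302]
ft_force: [-0.9, 0.3, -0.4]
grip_width: 0.0871
```

```bash
python3 -c "
from h import *
go(.552,-.032,.2,-8)"
```

```text
t 2.4 pos [ 0.3134 -0.3744  0.2475] toolx [-0.     0.004 -1.   ] yaw -39.3 shift [  48.7  -31.8 -416. ]  turn -31.3 w 0.0871 q6 -0.42 F [-0.9  0.3 -0.4]
```

Emit:
move_arm --pt "-1 0 -1 -15 -2" --pt "-1 0 -4 -50 -6" --pt "-1 0 -7 -90 -11" --pt "-1 0 -10 -130 -16" --pt "-1 0 -13 -170 -21" --pt "-1 0 -16 -210 -26" --pt "-1 0 -18 -240 -30" --pt "-1 0 -20 -260 -31"

```text
time: 3.03
position: [0.4638, -0.1638, 0.2478]
tool_rot: [0.535, 0.462, -0.535, 0.463]
ft_force: [0.4, -0.1, -0.3]
grip_width: 0.0869
```

```bash
python3 -c "
from h import *
go(.552,-.032,.2,-8)"
```

```text
t 3.0 pos [ 0.4638 -0.1638  0.2478] toolx [ 0.001  0.    -1.   ] yaw -8.3 shift [  48.    68.1 -143.2]  turn -0.3 w 0.0869 q6 -0.42 F [ 0.4 -0.1 -0.3]
```

Emit:
move_arm --pt "-1 0 12 -25 0" --pt "-1 0 24 -50 0" --pt "-1 0 36 -75 0" --pt "-1 0 48 -100 0" --pt "-1 0 60 -125 0" --pt "-1 0 68 -143 0" --pt "-1 0 68 -143 0" --pt "-1 0 68 -143 0"

```text
time: 3.7
position: [0.5512, -0.0345, 0.2475]
tool_rot: [-0.535, -0.462, 0.536, -0.462]
ft_force: [-1.1, -0.5, 0.2]
grip_width: 0.087
```

```bash
python3 -c "
from h import *
o=robot.get_obs();p=robot.camera('wrist');save(p,'w1')
go(.552,-.032,.2,-8)
for n,X in dict(cuptop=(.553,-.032,.098),rpad=(.5535,-.0325,.003),spad=(.5666,.0516,.003),knob=(.5666,.0516,.061),cube=(.6225,.003,.034)).items(): print(n,proj(p,X,o))
"
```

```text
t 3.8 pos [ 0.5507 -0.0353  0.2474] toolx [-0.001 -0.    -1.   ] yaw -8.6 shift [47.4  0.8 -3.4]  turn -0.6 w 0.0873 q6 -0.12 F [-0.1 -0.7  1.2]
cuptop [318.43293233 226.84655201]
rpad [318.50555519 204.23703988]
spad [319.10180195 123.66257227]
knob [319.56059013 122.76954568]
cube [382.49952911 165.59702659]
```

View pics/w1.png

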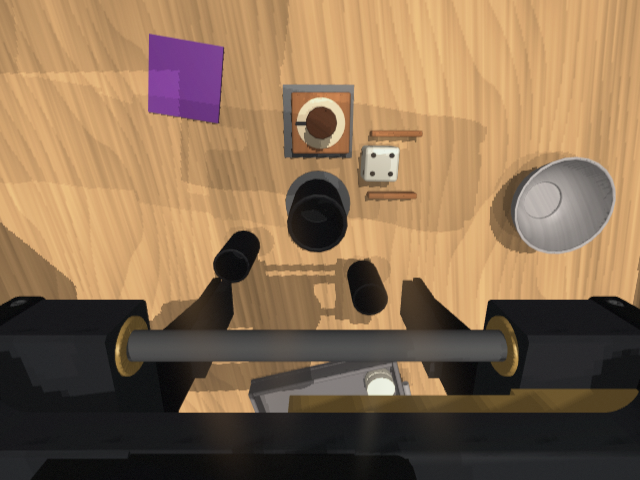

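```bash
python3 -c "
from h import *
im=cv2.imread('pics/w1.png')[160:260,270:370]
im=np.clip(im.astype(float)*2.5,0,255).astype(np.uint8)
cv2.imwrite('pics/e.png',cv2.resize(im,None,fx=6,fy=6,interpolation=cv2.INTER_CUBIC))"
```

```text
(no output)
```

View pics/e.png

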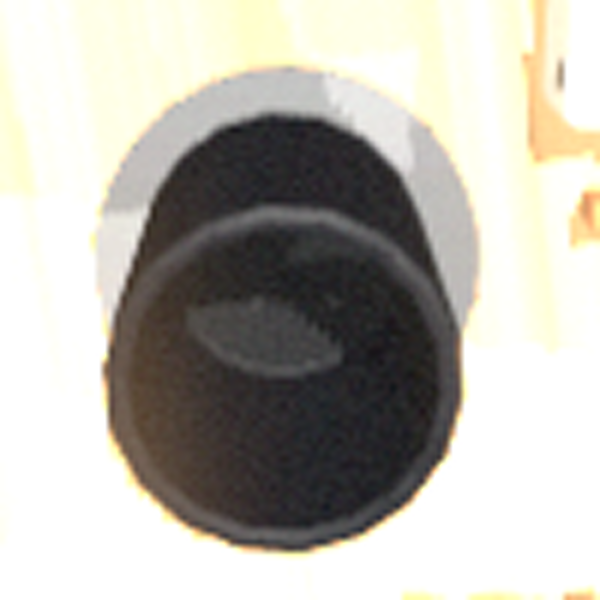

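```bash
python3 -c "
from h import *
o=robot.get_obs();p=robot.camera('wrist')
for n,u,z in [('cup',(317.3,223),.098),('rpad',(318,202.8),.003),('spad',(318.5,121.5),.003),('knob',(321,122),.061),('cube',(381,164),.034)]: print(n,ray(p,u,z,o))
go(.552,-.030,.105,-8)
"
```

```text
cup [ 0.55200262 -0.02921997  0.098     ]
rpad [ 0.55258956 -0.03152574  0.003     ]
spad [0.5658215  0.05305486 0.003     ]
knob [0.56749715 0.05129903 0.061     ]
cube [0.62063766 0.0039517  0.034     ]
t 3.8 pos [ 0.5505 -0.0357  0.2474] toolx [-0.001 -0.    -1.   ] yaw -8.6 shift [142.4   0.7  -6. ]  turn -0.6 w 0.0872 q6 -0.12 F [ 0.8 -0.2  0. ]
```

Emit:
move_arm --pt "-1 15 1 -6 -0.6" --pt "-1 40 1 -6 -0.6" --pt "-1 70 1 -6 -0.6" --pt "-1 100 1 -6 -0.6" --pt "-1 130 1 -6 -0.6" --pt "-1 155 1 -6 -0.6" --pt "-1 169 1 -6 -0.6" --pt "-1 169 1 -6 -0.6"

```text
time: 4.47
position: [0.5502, -0.0303, 0.0756]
tool_rot: [-0.533, -0.465, 0.536, -0.461]
ft_force: [-0.8, 0.3, -0.3]
grip_width: 0.087
```

```bash
python3 -c "
from h import *
go(.552,-.030,.078,-8)
p=robot.camera('wrist');save(p,'w2')
"
```

```text
t 4.5 pos [ 0.5502 -0.0303  0.0756] toolx [-0.007  0.002 -1.   ] yaw -8.2 shift [-2.4  1.7 -0.6]  turn -0.2 w 0.0870 q6 -0.12 F [-0.8  0.3 -0.3]
```

View pics/w2.png

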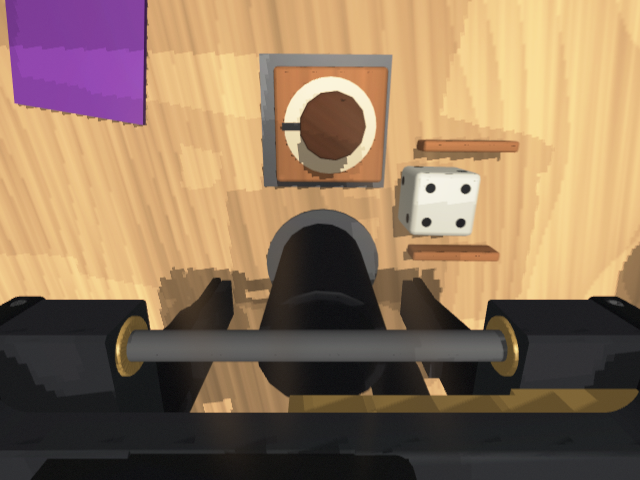

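Emit:
move_arm --pt "0 0 1 0 0" --pt "0.1 0 1 0 0" --pt "0.3 0 1 0 0" --pt "0.3 0 1 0 0" --pt "0.3 0 1 0 0" --pt "0.3 0 1 0 0" --pt "0.3 0 1 0 0" --newtons 15

```text
time: 5.1
position: [0.5539, -0.0295, 0.0789]
tool_rot: [0.534, 0.464, -0.534, 0.464]
ft_force: [-0.6, -0.5, 3.1]
grip_width: 0.0512
```

```bash
python3 -c "
from h import *
go(.552,-.030,.078,-8)
"
```

```text
t 5.1 pos [ 0.5539 -0.0295  0.0789] toolx [ 0. -0. -1.] yaw -8.0 shift [ 0.9 -1.8  0.7]  turn -0.0 w 0.0512 q6 -0.11 F [-0.6 -0.5  3.1]
```

Emit:
move_arm --pt "0.3 -5 0 0 0" --pt "0.3 -15 0 0 0" --pt "0.3 -35 0 0 0" --pt "0.3 -60 0 0 0" --pt "0.3 -85 0 0 0" --pt "0.3 -105 0 0 0" --pt "0.3 -115 0 0 0" --pt "0.3 -115 0 0 0"

```text
time: 5.77
position: [0.5555, -0.0299, 0.1965]
tool_rot: [0.535, 0.462, -0.533, 0.466]
ft_force: [1.7, 0.4, -0.8]
grip_width: 0.0508
```

```bash
python3 -c "
from h import *
c,s=np.cos(np.radians(4.5)),np.sin(np.radians(4.5)); T=np.array([.5332,.325])
for y in (.055,-.055): print(T+y*np.array([-s,c]))
t=T+.055*np.array([-s,c])
go(t[0],t[1],.194,-8)
"
```

```text
[0.52888475 0.37983045]
[0.53751525 0.27016955]
t 5.8 pos [ 0.5555 -0.0299  0.1965] toolx [ 0.006 -0.001 -1.   ] yaw -8.0 shift [   1.7  -83.6 -402. ]  turn -0.0 w 0.0508 q6 -0.11 F [ 1.7  0.4 -0.8]
```

Emit:
move_arm --pt "0.3 0 -2 -8 0" --pt "0.3 0 -6 -28 0" --pt "0.3 0 -12 -58 0" --pt "0.3 0 -20 -93 0" --pt "0.3 0 -27 -128 0" --pt "0.3 0 -34 -163 0" --pt "0.3 0 -40 -195 0" --pt "0.3 0 -45 -215 0"

```text
time: 6.43
position: [0.5374, 0.193, 0.1915]
tool_rot: [-0.532, -0.465, 0.534, -0.463]
ft_force: [-0.7, 0.4, -0.8]
grip_width: 0.0511
```

```bash
python3 -c "
from h import *
go(.529,.380,.15,-8)
"
```

```text
t 6.4 pos [0.5374 0.193  0.1915] toolx [-0.004  0.001 -1.   ] yaw -7.9 shift [  41.7  -33.9 -184. ]  turn 0.1 w 0.0511 q6 0.29 F [-0.7  0.4 -0.8]
```

Emit:
move_arm --pt "0.3 0 -5 -28 0" --pt "0.3 0 -11 -60 0" --pt "0.3 0 -18 -95 0" --pt "0.3 0 -25 -128 0" --pt "0.3 5 -30 -155 0" --pt "0.3 15 -34 -175 0" --pt "0.3 28 -34 -182 0" --pt "0.3 35 -34 -182 0"

```text
time: 7.1
position: [0.5289, 0.3757, 0.1549]
tool_rot: [-0.531, -0.465, 0.535, -0.464]
ft_force: [-0.9, -0.7, -1.4]
grip_width: 0.0512
```

Emit:
move_arm --pt "0.3 2 0 0 0" --pt "0.3 4 0 0 0" --pt "0.3 5 0 0 0" --pt "0.3 5 0 0 0"

```text
time: 7.43
position: [0.5317, 0.3732, 0.1536]
tool_rot: [-0.534, -0.463, 0.534, -0.463]
ft_force: [0.2, 0.4, -1.1]
grip_width: 0.0511
```

```bash
python3 -c "
from h import *
go(.529,.380,.082,-8)
p=robot.camera('wrist');save(p,'w3')
p=robot.camera('top');save(p,'t3')
"
```

```text
t 7.4 pos [0.5317 0.3732 0.1536] toolx [-0. -0. -1.] yaw -8.1 shift [71.6 -3.6 -6.3]  turn -0.1 w 0.0511 q6 0.58 F [ 0.2  0.4 -1.1]
```

View pics/w3.png

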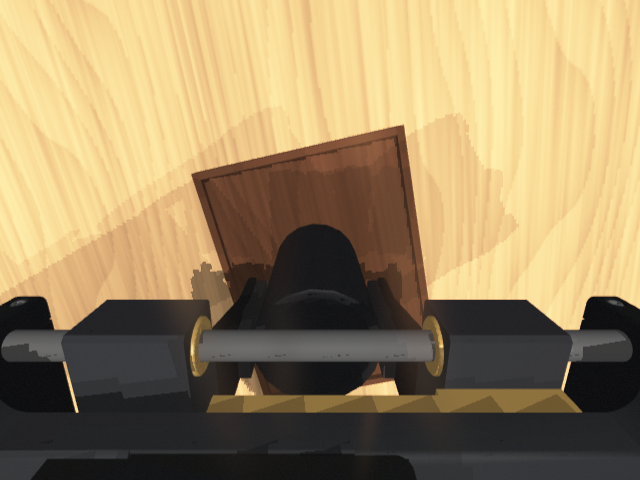

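View pics/t3.png

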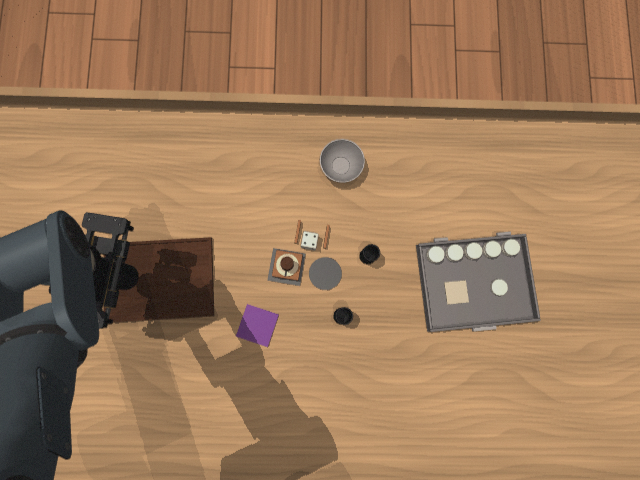

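Emit:
move_arm --pt "0.3 8 0 -3 0" --pt "0.3 22 0 -3 0" --pt "0.3 40 0 -3 0" --pt "0.3 54 0 -3 0" --pt "0.3 62 0 -3 0" --pt "0.3 66 0 -3 0" --pt "0.3 67 0 -3 0" --pt "0.3 67 0 -3 0"

```text
time: 8.2
position: [0.5319, 0.3777, 0.0867]
tool_rot: [0.534, 0.464, -0.534, 0.464]
ft_force: [0.8, -0.4, -1.3]
grip_width: 0.0511
```

Emit:
move_arm --pt "0.3 0.5 0 0 0" --pt "0.3 1 0 0 0" --pt "0.3 1.5 0 0 0" --pt "0.3 2 0 0 0" --pt "0.3 2.5 0 0 0" --pt "0.3 3 0 0 0" --pt "0.3 3 0 0 0"

```text
time: 8.78
position: [0.5315, 0.3775, 0.0835]
tool_rot: [-0.534, -0.464, 0.534, -0.464]
ft_force: [0.1, -0.5, -1.6]
grip_width: 0.0514
```

```bash
python3 -c "
from h import *
go(.529,.380,.082,-8)
"
```

```text
t 8.8 pos [0.5315 0.3775 0.0835] toolx [-0. -0. -1.] yaw -8.0 shift [ 1.5 -2.9 -2.1]  turn -0.0 w 0.0514 q6 0.59 F [ 0.1 -0.5 -1.6]
```

Emit:
move_arm --pt "0.3 0.5 0 0 0" --pt "0.3 1 0 0 0" --pt "0.3 1.5 0 0 0" --pt "0.3 1.5 0 0 0"

```text
time: 9.12
position: [0.5316, 0.3775, 0.0821]
tool_rot: [0.534, 0.464, -0.534, 0.464]
ft_force: [-0.3, -0.2, -1.2]
grip_width: 0.0511
```

Emit:
move_arm --pt "0.3 0.5 0 0 0" --pt "0.3 1 0 0 0" --pt "0.3 1 0 0 0" --pt "0.3 1 0 0 0"

```text
time: 9.45
position: [0.5316, 0.3776, 0.082]
tool_rot: [0.534, 0.464, -0.534, 0.464]
ft_force: [-2.2, -0.7, 6.3]
grip_width: 0.0516
```

Emit:
move_arm --pt "-0.2 0 0 0 0" --pt "-0.25 0 0 0 0" --pt "-0.4 0 0 0 0" --pt "-0.7 0 0 0 0" --pt "-0.9 0 0 0 0" --pt "-0.9 0 0 0 0" --pt "-0.9 0 0 0 0"

```text
time: 10.03
position: [0.5316, 0.3775, 0.0809]
tool_rot: [-0.534, -0.464, 0.534, -0.464]
ft_force: [-0.1, 0.4, 0.2]
grip_width: 0.0784
```

Emit:
move_arm --pt "-0.9 -5 0 0 0" --pt "-0.9 -20 0 0 0" --pt "-0.9 -45 0 0 0" --pt "-0.9 -75 0 0 0" --pt "-0.9 -105 0 0 0" --pt "-0.9 -130 0 0 0" --pt "-0.9 -140 0 0 0" --pt "-0.9 -140 0 0 0"

```text
time: 10.7
position: [0.5333, 0.3784, 0.2246]
tool_rot: [0.536, 0.463, -0.531, 0.464]
ft_force: [0.2, -0.1, -0.4]
grip_width: 0.0827
```

```bash
python3 -c "
from h import *
p=robot.camera('scene');save(p,'s4')
go(.5672,.051,.22,-8)
"
```

```text
t 10.8 pos [0.532  0.3777 0.2222] toolx [ 0.002  0.001 -1.   ] yaw -8.0 shift [  1.9  80.5 318.6]  turn -0.0 w 0.0825 q6 0.59 F [ 0.  -1.4 -0.5]
```

View pics/s4.png

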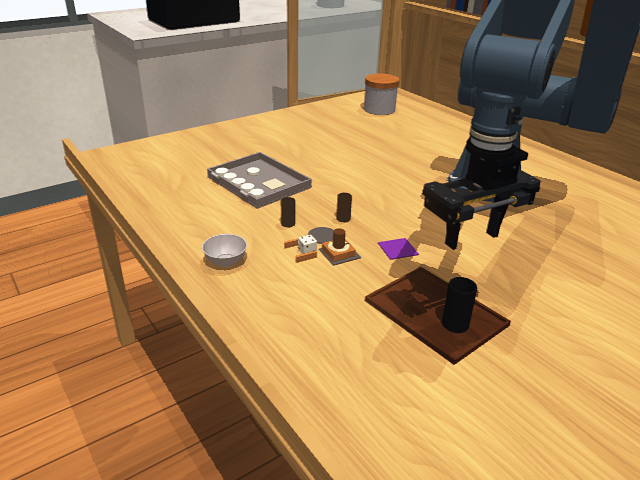

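Emit:
move_arm --pt "-0.6 0 3 12 0" --pt "-0.6 0 10 40 0" --pt "-0.6 0 20 78 0" --pt "-0.6 0 30 118 0" --pt "-0.6 0 40 158 0" --pt "-0.6 0 50 198 0" --pt "-0.6 0 58 230 0" --pt "-0.6 0 62 245 0"

```text
time: 11.42
position: [0.5573, 0.1213, 0.2185]
tool_rot: [-0.533, -0.464, 0.537, -0.462]
ft_force: [-0.2, 0.1, 0.3]
grip_width: 0.0693
```

```bash
python3 -c "
from h import *
go(.5672,.051,.13,-8)
"
```

```text
t 11.4 pos [0.5573 0.1213 0.2185] toolx [-0.005 -0.002 -1.   ] yaw -8.2 shift [88.6 20.3 67.9]  turn -0.2 w 0.0693 q6 0.16 F [-0.2  0.1  0.3]
```

Emit:
move_arm --pt "-0.6 5 6 20 0" --pt "-0.6 15 12 40 0" --pt "-0.6 35 16 58 0" --pt "-0.6 60 19 66 0" --pt "-0.6 80 19 68 0" --pt "-0.6 88 19 68 0" --pt "-0.6 88 19 68 0" --pt "-0.6 88 19 68 0"

```text
time: 12.08
position: [0.5671, 0.0563, 0.132]
tool_rot: [-0.533, -0.465, 0.535, -0.463]
ft_force: [1.1, 0.3, -0.2]
grip_width: 0.0698
```

```bash
python3 -c "
from h import *
go(.5672,.051,.052,-8)
p=robot.camera('wrist');save(p,'w5')
"
```

```text
t 12.1 pos [0.5671 0.0563 0.132 ] toolx [-0.003  0.    -1.   ] yaw -8.0 shift [80.   1.   5.2]  turn -0.0 w 0.0698 q6 0.04 F [ 1.1  0.3 -0.2]
```

View pics/w5.png

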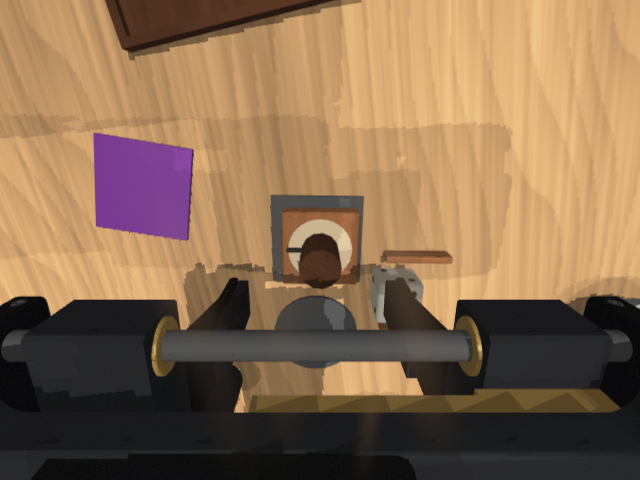

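Emit:
move_arm --pt "-0.6 5 1 4 0" --pt "-0.6 20 1 5 0" --pt "-0.6 40 1 5 0" --pt "-0.6 60 1 5 0" --pt "-0.6 72 1 5 0" --pt "-0.6 78 1 5 0" --pt "-0.6 78 1 5 0" --pt "-0.6 78 1 5 0"

```text
time: 12.8
position: [0.5689, 0.0512, 0.0555]
tool_rot: [0.534, 0.464, -0.533, 0.464]
ft_force: [0.0, 0.0, -0.0]
grip_width: 0.07
```

Emit:
move_arm --pt "0 0 0 0 0" --pt "0.3 0 0 0 0" --pt "0.5 0 0 0 0" --pt "0.7 0 0 0 0" --pt "0.7 0 0 0 0" --pt "0.7 0 0 0 0" --pt "0.7 0 0 0 0" --pt "0.7 0 0 0 0"

```text
time: 13.47
position: [0.5684, 0.0512, 0.0551]
tool_rot: [-0.534, -0.464, 0.534, -0.464]
ft_force: [0.1, -0.7, 0.8]
grip_width: 0.0275
```

```bash
python3 -c "
from h import *
go(.5672,.051,.052,-8)
"
```

```text
t 13.5 pos [0.5684 0.0512 0.0551] toolx [-0.  0. -1.] yaw -8.0 shift [ 3.1 -1.1  0.4]  turn -0.0 w 0.0275 q6 0.03 F [ 0.1 -0.7  0.8]
```

Emit:
move_arm --pt "0.7 -5 0 0 0" --pt "0.7 -15 0 0 0" --pt "0.7 -30 0 0 0" --pt "0.7 -50 0 0 0" --pt "0.7 -68 0 0 0" --pt "0.7 -78 0 0 0" --pt "0.7 -82 0 0 0" --pt "0.7 -82 0 0 0"

```text
time: 14.13
position: [0.5689, 0.0511, 0.1383]
tool_rot: [0.534, 0.463, -0.533, 0.464]
ft_force: [0.2, 0.6, -0.9]
grip_width: 0.0272
```

```bash
python3 -c "
from h import *
go(.5375,.270,.13,-8)
"
```

```text
t 14.1 pos [0.5689 0.0511 0.1383] toolx [ 0.002 -0.    -1.   ] yaw -8.0 shift [   8.2  -61.7 -212.3]  turn -0.0 w 0.0272 q6 0.03 F [ 0.2  0.6 -0.9]
```

Emit:
move_arm --pt "0.7 0 -3 -10 0" --pt "0.7 0 -11 -38 0" --pt "0.7 0 -21 -73 0" --pt "0.7 0 -32 -110 0" --pt "0.7 0 -43 -147 0" --pt "0.7 0 -53 -182 0" --pt "0.7 0 -60 -205 0" --pt "0.7 0 -62 -212 0"

```text
time: 14.8
position: [0.5341, 0.2741, 0.1356]
tool_rot: [-0.532, -0.466, 0.533, -0.464]
ft_force: [0.7, -0.3, -1.0]
grip_width: 0.0276
```

Emit:
move_arm --pt "0.7 0 0 0 0" --pt "0.7 0 0 0 0" --pt "0.7 0 0 0 0"

```text
time: 15.05
position: [0.5364, 0.2686, 0.1364]
tool_rot: [-0.533, -0.464, 0.535, -0.463]
ft_force: [-0.2, -0.1, -1.6]
grip_width: 0.0277
```

```bash
python3 -c "
from h import *
go(.5375,.270,.0581,-8)
p=robot.camera('wrist');save(p,'w6')
"
```

```text
t 15.1 pos [0.5364 0.2686 0.1364] toolx [-0.002 -0.001 -1.   ] yaw -8.1 shift [78.3  1.  -1.7]  turn -0.1 w 0.0277 q6 0.42 F [-0.2 -0.1 -1.6]
```

View pics/w6.png

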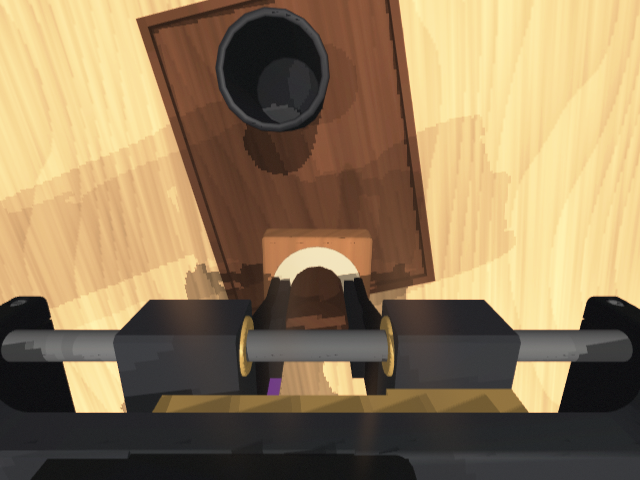

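Emit:
move_arm --pt "0.7 8 0 -2 0" --pt "0.7 24 0 -2 0" --pt "0.7 44 0 -2 0" --pt "0.7 60 0 -2 0" --pt "0.7 68 0 -2 0" --pt "0.7 73 0 -2 0" --pt "0.7 74 0 -2 0" --pt "0.7 74 0 -2 0"

```text
time: 15.77
position: [0.5373, 0.2715, 0.0631]
tool_rot: [0.534, 0.464, -0.534, 0.464]
ft_force: [0.2, 1.0, -0.4]
grip_width: 0.0279
```

Emit:
move_arm --pt "0.7 0.5 0 0 0" --pt "0.7 1 0 0 0" --pt "0.7 1.5 0 0 0" --pt "0.7 2 0 0 0" --pt "0.7 2.5 0 0 0" --pt "0.7 3 0 0 0" --pt "0.7 3 0 0 0"

```text
time: 16.35
position: [0.5368, 0.2718, 0.06]
tool_rot: [-0.534, -0.464, 0.534, -0.464]
ft_force: [-0.2, -0.2, -1.6]
grip_width: 0.0273
```

Emit:
move_arm --pt "0.7 0.5 0 0 0" --pt "0.7 1 0 0 0" --pt "0.7 1.5 0 0 0" --pt "0.7 1.5 0 0 0"

```text
time: 16.68
position: [0.5368, 0.2717, 0.0584]
tool_rot: [-0.534, -0.464, 0.534, -0.464]
ft_force: [0.0, 0.0, -1.1]
grip_width: 0.0271
```

Emit:
move_arm --pt "0.7 0.4 0 0 0" --pt "0.7 0.8 0 0 0" --pt "0.7 0.8 0 0 0" --pt "0.7 0.8 0 0 0"

```text
time: 17.02
position: [0.5369, 0.2717, 0.0581]
tool_rot: [0.534, 0.464, -0.534, 0.464]
ft_force: [-0.3, -0.1, 2.3]
grip_width: 0.0277
```

Contact. Release and retreat.

Emit:
move_arm --pt "0.3 0 0 0 0" --pt "0.1 0 0 0 0" --pt "-0.2 0 0 0 0" --pt "-0.5 0 0 0 0" --pt "-0.6 0 0 0 0" --pt "-0.6 0 0 0 0"

```text
time: 17.52
position: [0.5369, 0.2718, 0.0577]
tool_rot: [0.534, 0.464, -0.534, 0.464]
ft_force: [-1.0, -0.4, 0.3]
grip_width: 0.0561
```

Emit:
move_arm --pt "-0.6 -5 0 0 0" --pt "-0.6 -20 0 0 0" --pt "-0.6 -45 0 0 0" --pt "-0.6 -75 0 0 0" --pt "-0.6 -105 0 0 0" --pt "-0.6 -130 0 0 0" --pt "-0.6 -140 0 0 0" --pt "-0.6 -140 0 0 0"

```text
time: 18.18
position: [0.5386, 0.2723, 0.2009]
tool_rot: [0.536, 0.463, -0.532, 0.465]
ft_force: [-0.0, 0.4, 0.1]
grip_width: 0.0696
```

```bash
python3 -c "
from h import *
p=robot.camera('top');save(p,'t7')
im=cv2.imread('pics/t7.png')
cv2.imwrite('pics/a7.png',cv2.resize(im[205:325,235:395],None,fx=5,fy=5,interpolation=cv2.INTER_CUBIC))
p=robot.camera('scene');save(p,'s7')
go(.6215,.0037,.2,-8)
"
```

```text
t 18.3 pos [0.5363 0.2715 0.1972] toolx [-0.001 -0.    -1.   ] yaw -8.0 shift [ -2.8 121.8 253.3]  turn -0.0 w 0.0697 q6 0.42 F [-0.1 -0.4 -0.3]
```

View pics/a7.png

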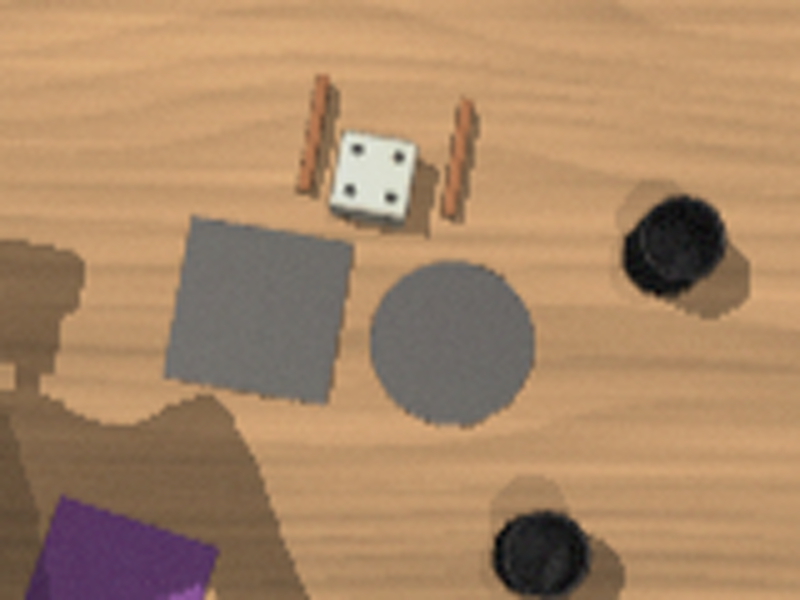

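View pics/s7.png

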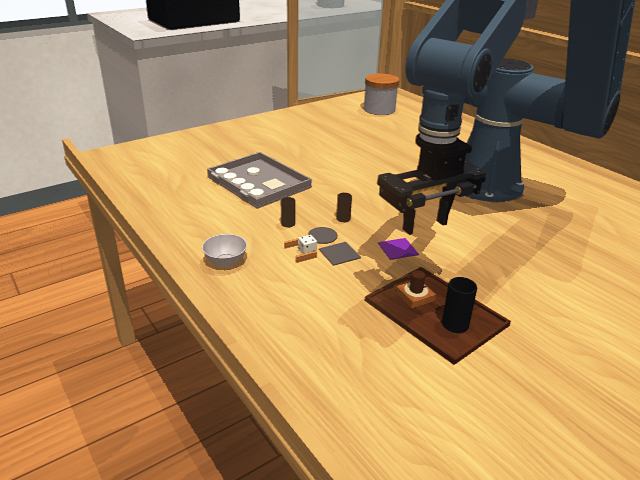

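Emit:
move_arm --pt "-0.6 0 6 12 0" --pt "-0.6 0 20 40 0" --pt "-0.6 0 37 75 0" --pt "-0.6 0 54 110 0" --pt "-0.6 0 71 145 0" --pt "-0.6 0 88 180 0" --pt "-0.6 0 105 215 0" --pt "-0.6 0 115 238 0"

```text
time: 18.95
position: [0.6177, 0.0152, 0.1954]
tool_rot: [-0.533, -0.463, 0.535, -0.463]
ft_force: [0.1, -1.3, -0.4]
grip_width: 0.0694
```

```bash
python3 -c "
from h import *
go(.6215,.0037,.12,-8)
"
```

```text
t 18.9 pos [0.6177 0.0152 0.1954] toolx [-0.003 -0.001 -1.   ] yaw -8.2 shift [75.4  5.6 10.8]  turn -0.2 w 0.0694 q6 -0.01 F [ 0.1 -1.3 -0.4]
```

Emit:
move_arm --pt "-0.6 8 3 5 0" --pt "-0.6 24 4 9 0" --pt "-0.6 46 4 9 0" --pt "-0.6 64 4 9 0" --pt "-0.6 74 4 9 0" --pt "-0.6 76 4 9 0" --pt "-0.6 76 4 9 0" --pt "-0.6 76 4 9 0"

```text
time: 19.62
position: [0.6205, 0.0107, 0.1218]
tool_rot: [0.534, 0.464, -0.534, 0.464]
ft_force: [-0.6, 0.2, -0.5]
grip_width: 0.0698
```

```bash
python3 -c "
from h import *
go(.6215,.0037,.030,-8)
o=robot.get_obs();p=robot.camera('wrist');save(p,'w8')
print(proj(p,(.6215,.0037,.034),o))
"
```

```text
t 19.6 pos [0.6205 0.0107 0.1218] toolx [ 0. -0. -1.] yaw -8.0 shift [91.8  2.   6.8]  turn -0.0 w 0.0698 q6 -0.02 F [-0.6  0.2 -0.5]
[319.73400959 264.22054086]
```

View pics/w8.png

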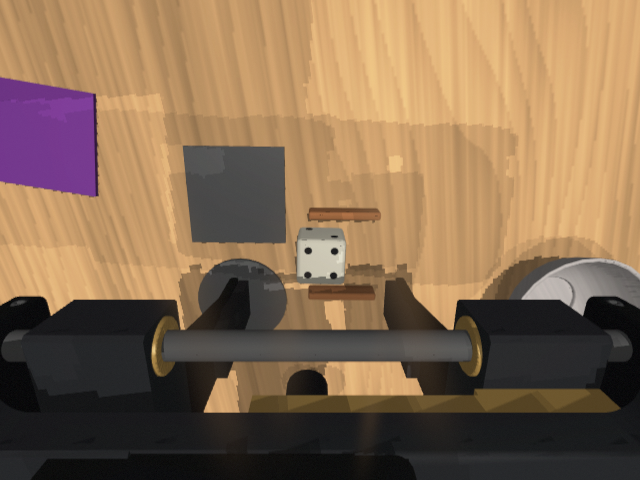

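Emit:
move_arm --pt "-0.6 5 2 5 0" --pt "-0.6 20 2 7 0" --pt "-0.6 42 2 7 0" --pt "-0.6 64 2 7 0" --pt "-0.6 80 2 7 0" --pt "-0.6 88 2 7 0" --pt "-0.6 90 2 7 0" --pt "-0.6 90 2 7 0"

```text
time: 20.33
position: [0.6215, 0.0031, 0.0318]
tool_rot: [0.534, 0.464, -0.534, 0.464]
ft_force: [0.1, 0.2, 0.5]
grip_width: 0.0696
```

Emit:
move_arm --pt "-0.2 0 0 0 0" --pt "0.1 0 0 0 0" --pt "0.3 0 0 0 0" --pt "0.6 0 0 0 0" --pt "0.6 0 0 0 0" --pt "0.6 0 0 0 0" --pt "0.6 0 0 0 0" --pt "0.6 0 0 0 0" --newtons 12

```text
time: 21.0
position: [0.6214, 0.0033, 0.032]
tool_rot: [0.534, 0.464, -0.534, 0.464]
ft_force: [0.1, -0.2, 2.2]
grip_width: 0.0342
```

```bash
python3 -c "
from h import *
go(.6215,.0037,.030,-8)
"
```

```text
t 21.0 pos [0.6214 0.0033 0.032 ] toolx [ 0. -0. -1.] yaw -8.0 shift [ 2.   0.  -0.4]  turn -0.0 w 0.0342 q6 -0.03 F [ 0.1 -0.2  2.2]
```

Emit:
move_arm --pt "0.6 -5 0 0 0" --pt "0.6 -15 0 0 0" --pt "0.6 -35 0 0 0" --pt "0.6 -60 0 0 0" --pt "0.6 -85 0 0 0" --pt "0.6 -105 0 0 0" --pt "0.6 -118 0 0 0" --pt "0.6 -120 0 0 0"

```text
time: 21.67
position: [0.6231, 0.0031, 0.1557]
tool_rot: [0.535, 0.462, -0.532, 0.466]
ft_force: [-0.1, -0.9, -1.5]
grip_width: 0.0339
```

```bash
python3 -c "
from h import *
go(.5167,-.3194,.15,5.6)
"
```

```text
t 21.7 pos [0.6231 0.0031 0.1557] toolx [ 0.007 -0.001 -1.   ] yaw -8.0 shift [  5.3 -60.4 334.2]  turn -13.6 w 0.0339 q6 -0.03 F [-0.1 -0.9 -1.5]
```

Emit:
move_arm --pt "0.6 0 -2 10 0" --pt "0.6 0 -6 35 -2" --pt "0.6 0 -12 68 -4" --pt "0.6 0 -18 103 -6" --pt "0.6 0 -24 138 -8" --pt "0.6 0 -30 173 -10" --pt "0.6 0 -36 205 -12" --pt "0.6 0 -42 230 -13.5"

```text
time: 22.33
position: [0.5454, -0.2213, 0.1504]
tool_rot: [0.475, 0.524, -0.476, 0.523]
ft_force: [0.4, -0.4, -0.3]
grip_width: 0.0343
```

```bash
python3 -c "
from h import *
go(.5167,-.3194,.12,5.6)
"
```

```text
t 22.3 pos [ 0.5454 -0.2213  0.1504] toolx [-0.002  0.001 -1.   ] yaw 5.5 shift [ 30.4 -37.9  95. ]  turn -0.1 w 0.0343 q6 -0.67 F [ 0.4 -0.4 -0.3]
```

Emit:
move_arm --pt "0.6 0 -10 25 0" --pt "0.6 0 -22 52 0" --pt "0.6 0 -32 78 0" --pt "0.6 0 -37 92 0" --pt "0.6 10 -38 95 0" --pt "0.6 22 -38 95 0" --pt "0.6 30 -38 95 0" --pt "0.6 30 -38 95 0"

```text
time: 23.0
position: [0.5172, -0.3136, 0.1185]
tool_rot: [0.475, 0.526, -0.475, 0.521]
ft_force: [0.1, 0.4, -1.3]
grip_width: 0.0337
```

Emit:
move_arm --pt "0.6 0 0 0 0" --pt "0.6 0 0 0 0"

```text
time: 23.17
position: [0.5191, -0.3154, 0.1215]
tool_rot: [0.475, 0.524, -0.475, 0.523]
ft_force: [-0.4, -0.4, -0.5]
grip_width: 0.034
```

```bash
python3 -c "
from h import *
go(.5167,-.3194,.040,5.6)
o=robot.get_obs();p=robot.camera('wrist');save(p,'w9')
print(proj(p,(.5167,-.3194,.008),o))
"
```

```text
t 23.2 pos [ 0.5191 -0.3154  0.1215] toolx [-0.001  0.001 -1.   ] yaw 5.6 shift [81.5 -2.8  3.8]  turn -0.0 w 0.0340 q6 -0.83 F [-0.4 -0.4 -0.5]
[313.18378349 248.18220106]
```

View pics/w9.png

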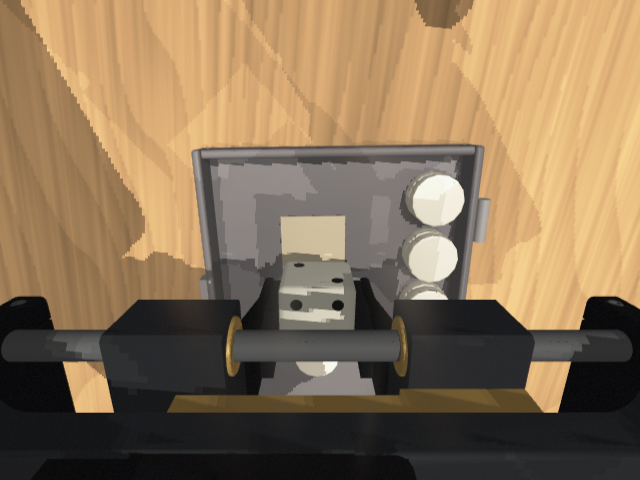

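Emit:
move_arm --pt "0.6 8 -3 4 0" --pt "0.6 24 -3 4 0" --pt "0.6 44 -3 4 0" --pt "0.6 60 -3 4 0" --pt "0.6 70 -3 4 0" --pt "0.6 75 -3 4 0" --pt "0.6 76 -3 4 0" --pt "0.6 76 -3 4 0"

```text
time: 23.88
position: [0.5163, -0.3212, 0.0458]
tool_rot: [0.476, 0.523, -0.476, 0.523]
ft_force: [-0.7, 0.3, -0.8]
grip_width: 0.034
```

Emit:
move_arm --pt "0.6 0.5 0 0 0" --pt "0.6 1 0 0 0" --pt "0.6 1.5 0 0 0" --pt "0.6 2 0 0 0" --pt "0.6 2.5 0 0 0" --pt "0.6 3 0 0 0" --pt "0.6 3 0 0 0"

```text
time: 24.47
position: [0.5161, -0.321, 0.0427]
tool_rot: [0.476, 0.523, -0.476, 0.523]
ft_force: [0.0, 0.2, -0.4]
grip_width: 0.0339
```

```bash
python3 -c "
from h import *
go(.5167,-.3194,.040,5.6)
"
```

```text
t 24.5 pos [ 0.5161 -0.321   0.0427] toolx [-0.  0. -1.] yaw 5.5 shift [ 2.7  0.8 -1.5]  turn -0.1 w 0.0339 q6 -0.84 F [ 0.   0.2 -0.4]
```

Emit:
move_arm --pt "0.6 0.5 1 -1.5 0" --pt "0.6 1 1 -1.5 0" --pt "0.6 1.5 1 -1.5 0" --pt "0.6 2 1 -1.5 0" --pt "0.6 2 1 -1.5 0"

```text
time: 24.88
position: [0.5169, -0.3194, 0.0406]
tool_rot: [0.476, 0.523, -0.476, 0.523]
ft_force: [0.2, -0.7, -0.6]
grip_width: 0.0342
```

Emit:
move_arm --pt "0.6 0.4 0 0 0" --pt "0.6 0.8 0 0 0" --pt "0.6 1.0 0 0 0" --pt "0.6 1.0 0 0 0"

```text
time: 25.22
position: [0.517, -0.3194, 0.04]
tool_rot: [0.476, 0.523, -0.476, 0.523]
ft_force: [0.1, -0.2, 1.9]
grip_width: 0.0338
```

Emit:
move_arm --pt "0.2 0 0 0 0" --pt "0.1 0 0 0 0" --pt "-0.1 0 0 0 0" --pt "-0.3 0 0 0 0" --pt "-0.4 0 0 0 0" --pt "-0.4 0 0 0 0"

```text
time: 25.72
position: [0.517, -0.3194, 0.0397]
tool_rot: [0.476, 0.523, -0.476, 0.523]
ft_force: [0.1, -0.4, -0.6]
grip_width: 0.0568
```

Emit:
move_arm --pt "-0.4 -5 0 0 0" --pt "-0.4 -20 0 0 0" --pt "-0.4 -45 0 0 0" --pt "-0.4 -75 0 0 0" --pt "-0.4 -105 0 0 0" --pt "-0.4 -130 0 0 0" --pt "-0.4 -140 0 0 0" --pt "-0.4 -140 0 0 0"

```text
time: 26.38
position: [0.5183, -0.3206, 0.1829]
tool_rot: [0.476, 0.521, -0.476, 0.526]
ft_force: [0.2, -0.9, 0.3]
grip_width: 0.0611
```

```bash
python3 -c "
from h import *
o=robot.get_obs();p=robot.camera('wrist');save(p,'w10')
print(proj(p,(.5167,-.3194,.042),o))
p=robot.camera('scene');save(p,'s10')
im=cv2.imread('pics/s10.png')
cv2.imwrite('pics/s10c.png',cv2.resize(im[140:220,190:340],None,fx=5,fy=5,interpolation=cv2.INTER_CUBIC))
go(.5369,.2717,.2,-8)
"
```

```text
[314.22253833 230.67926471]
t 26.5 pos [ 0.5165 -0.319   0.1792] toolx [-0.001  0.001 -1.   ] yaw 5.5 shift [ -20.4   76.6 -586.1]  turn 13.5 w 0.0607 q6 -0.83 F [-0.6  0.4  0.1]
```

View pics/w10.png

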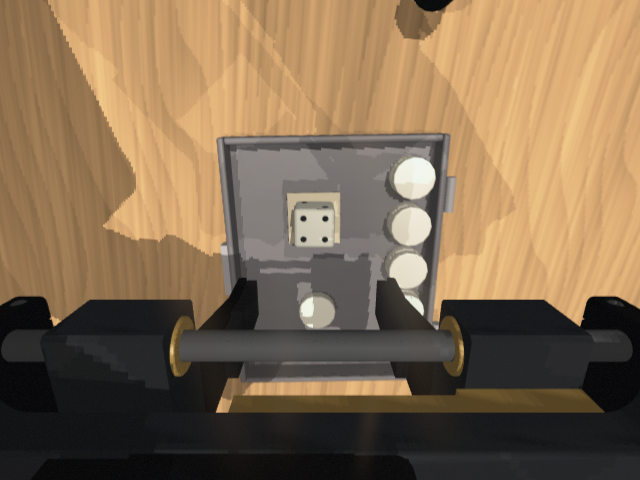

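View pics/s10c.png

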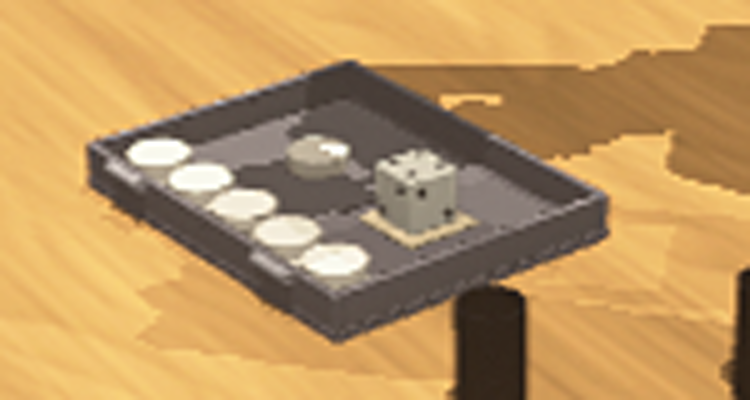

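Emit:
move_arm --pt "-0.6 -3 1 -10 2" --pt "-0.6 -8 5 -38 4" --pt "-0.6 -15 10 -76 7" --pt "-0.6 -20 15 -116 9" --pt "-0.6 -20 20 -156 11" --pt "-0.6 -20 26 -196 12" --pt "-0.6 -20 31 -236 13.5" --pt "-0.6 -20 36 -276 13.5"

```text
time: 27.15
position: [0.5249, -0.0391, 0.1975]
tool_rot: [-0.533, -0.465, 0.535, -0.462]
ft_force: [-0.4, -0.3, -0.2]
grip_width: 0.0698
```

```bash
python3 -c "
from h import *
go(.5369,.2717,.2,-8)
"
```

```text
t 27.1 pos [ 0.5249 -0.0391  0.1975] toolx [-0.005  0.001 -1.   ] yaw -8.1 shift [  -2.1  -32.  -309.4]  turn -0.1 w 0.0698 q6 -0.15 F [-0.4 -0.3 -0.2]
```

Emit:
move_arm --pt "-0.6 0 -4 -38 0" --pt "-0.6 0 -8 -76 0" --pt "-0.6 0 -12 -115 0" --pt "-0.6 0 -16 -155 0" --pt "-0.6 0 -20 -195 0" --pt "-0.6 0 -25 -235 0" --pt "-0.6 0 -29 -270 0" --pt "-0.6 0 -31 -290 0"

```text
time: 27.82
position: [0.5345, 0.2537, 0.1971]
tool_rot: [-0.532, -0.466, 0.534, -0.463]
ft_force: [0.3, -0.7, -0.2]
grip_width: 0.0695
```

Emit:
move_arm --pt "-0.6 20 0 0 0" --pt "-0.6 45 0 0 0" --pt "-0.6 60 0 0 0" --pt "-0.6 65 0 0 0" --pt "-0.6 65 0 0 0" --pt "-0.6 65 0 0 0"

```text
time: 28.32
position: [0.5359, 0.25, 0.1337]
tool_rot: [-0.533, -0.464, 0.535, -0.463]
ft_force: [0.2, 0.7, -0.2]
grip_width: 0.0695
```

```bash
python3 -c "
from h import *
go(.5369,.2717,.0577,-8)
p=robot.camera('wrist');save(p,'w11')
"
```

```text
t 28.3 pos [0.5359 0.25   0.1337] toolx [-0.002 -0.    -1.   ] yaw -8.0 shift [ 76.   -1.9 -21.7]  turn -0.0 w 0.0695 q6 0.39 F [ 0.2  0.7 -0.2]
```

View pics/w11.png

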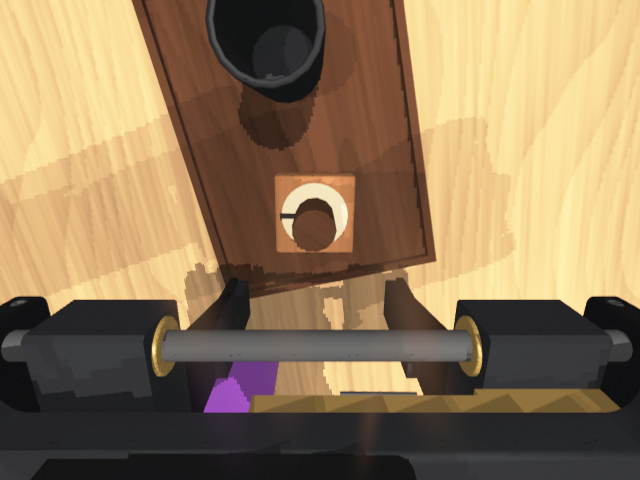

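Knob at (314,225), 22 mm ahead as expected, nearly centred between the fingers.

Emit:
move_arm --pt "-0.6 0 -1 -10 0" --pt "-0.6 4 -1 -20 0" --pt "-0.6 15 -1 -22 0" --pt "-0.6 35 -1 -22 0" --pt "-0.6 55 -1 -22 0" --pt "-0.6 68 -1 -22 0" --pt "-0.6 75 -1 -22 0" --pt "-0.6 76 -1 -22 0"

```text
time: 29.03
position: [0.5374, 0.2721, 0.0569]
tool_rot: [-0.533, -0.464, 0.535, -0.463]
ft_force: [-0.7, 1.0, -0.8]
grip_width: 0.0695
```

Emit:
move_arm --pt "-0.6 0 0 0 0" --pt "-0.6 0 0 0 0" --pt "-0.6 0 0 0 0"

```text
time: 29.28
position: [0.5392, 0.2724, 0.0597]
tool_rot: [0.534, 0.463, -0.533, 0.464]
ft_force: [0.3, 0.5, 0.4]
grip_width: 0.0697
```

```bash
python3 -c "
from h import *
go(.5369,.2717,.0577,-8)
"
```

```text
t 29.3 pos [0.5392 0.2724 0.0597] toolx [ 0.002  0.001 -1.   ] yaw -8.0 shift [ 2.  -2.2  1. ]  turn -0.0 w 0.0697 q6 0.42 F [0.3 0.5 0.4]
```

Emit:
move_arm --pt "0 1 -2 0 0" --pt "0.3 1 -2 0 0" --pt "0.5 1 -2 0 0" --pt "0.7 1 -2 0 0" --pt "0.7 1 -2 0 0" --pt "0.7 1 -2 0 0" --pt "0.7 1 -2 0 0" --pt "0.7 1 -2 0 0" --newtons 15

```text
time: 29.95
position: [0.5365, 0.2725, 0.0578]
tool_rot: [0.534, 0.464, -0.534, 0.464]
ft_force: [0.8, 0.3, -0.8]
grip_width: 0.0276
```

```bash
python3 -c "
from h import *
go(.5369,.2717,.0577,-8)
"
```

```text
t 29.9 pos [0.5365 0.2725 0.0578] toolx [ 0.  0. -1.] yaw -8.0 shift [0.1 0.5 0.7]  turn -0.0 w 0.0276 q6 0.42 F [ 0.8  0.3 -0.8]
```

Emit:
move_arm --pt "0.7 -5 0 0 0" --pt "0.7 -15 0 0 0" --pt "0.7 -30 0 0 0" --pt "0.7 -50 0 0 0" --pt "0.7 -68 0 0 0" --pt "0.7 -78 0 0 0" --pt "0.7 -80 0 0 0" --pt "0.7 -80 0 0 0"

```text
time: 30.62
position: [0.5368, 0.2726, 0.1388]
tool_rot: [0.534, 0.463, -0.533, 0.464]
ft_force: [-0.1, 0.3, -1.7]
grip_width: 0.0275
```

```bash
python3 -c "
from h import *
go(.5662,.0524,.13,-8)
"
```

```text
t 30.6 pos [0.5368 0.2726 0.1388] toolx [ 0.002  0.001 -1.   ] yaw -8.0 shift [  8.7  59.9 213.9]  turn -0.0 w 0.0275 q6 0.42 F [-0.1  0.3 -1.7]
```

Emit:
move_arm --pt "0.7 0 3 10 0" --pt "0.7 0 11 38 0" --pt "0.7 0 21 73 0" --pt "0.7 0 32 110 0" --pt "0.7 0 43 147 0" --pt "0.7 0 53 182 0" --pt "0.7 0 59 205 0" --pt "0.7 0 60 213 0"

```text
time: 31.28
position: [0.5662, 0.0486, 0.1365]
tool_rot: [-0.534, -0.463, 0.535, -0.463]
ft_force: [0.8, 1.2, -1.3]
grip_width: 0.0277
```

Emit:
move_arm --pt "0.7 0 0 0 0" --pt "0.7 0 0 0 0" --pt "0.7 0 0 0 0"

```text
time: 31.53
position: [0.5652, 0.0542, 0.1372]
tool_rot: [-0.533, -0.465, 0.534, -0.463]
ft_force: [-0.0, -0.3, -1.4]
grip_width: 0.0278
```

```bash
python3 -c "
from h import *
o=robot.get_obs();p=robot.camera('wrist');save(p,'w12')
print(proj(p,(.5662,.0524,.003),o),proj(p,(.553,-.032,.003),o))
go(.5662,.0524,.0548,-8)
"
```

```text
[318.56391616 237.29905368] [316.9519524  329.32807056]
t 31.6 pos [0.5654 0.0545 0.1373] toolx [-0.001  0.001 -1.   ] yaw -7.9 shift [82.5  1.2  2. ]  turn 0.1 w 0.0276 q6 0.04 F [ 0.4 -0.5 -0.6]
```

View pics/w12.png

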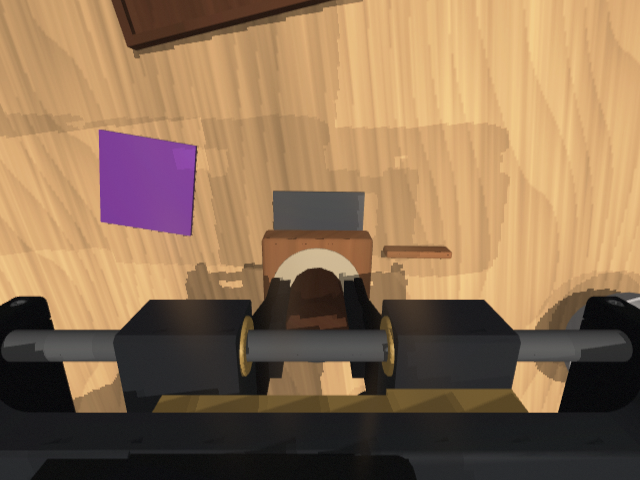

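Good alignment. Descend.

Emit:
move_arm --pt "0.7 8 1 2 0" --pt "0.7 24 1 2 0" --pt "0.7 44 1 2 0" --pt "0.7 60 1 2 0" --pt "0.7 70 1 2 0" --pt "0.7 76 1 2 0" --pt "0.7 77 1 2 0" --pt "0.7 77 1 2 0"

```text
time: 32.25
position: [0.5668, 0.0514, 0.0606]
tool_rot: [-0.534, -0.464, 0.534, -0.464]
ft_force: [-0.2, -0.2, -0.5]
grip_width: 0.0275
```

Emit:
move_arm --pt "0.7 0.5 0 0 0" --pt "0.7 1 0 0 0" --pt "0.7 1.5 0 0 0" --pt "0.7 2 0 0 0" --pt "0.7 2.5 0 0 0" --pt "0.7 2.5 0 0 0" --pt "0.7 2.5 0 0 0"

```text
time: 32.83
position: [0.5668, 0.051, 0.0583]
tool_rot: [0.534, 0.464, -0.534, 0.464]
ft_force: [-0.7, 0.8, -1.2]
grip_width: 0.0277
```

```bash
python3 -c "
from h import *
go(.5662,.0524,.0548,-8)
"
```

```text
t 32.8 pos [0.5668 0.051  0.0583] toolx [ 0. -0. -1.] yaw -8.0 shift [ 3.5 -0.8 -1.3]  turn -0.0 w 0.0277 q6 0.03 F [-0.7  0.8 -1.2]
```

Emit:
move_arm --pt "0.7 0.5 0 -1 0" --pt "0.7 1 0 -1 0" --pt "0.7 1.5 0 -1 0" --pt "0.7 2 0 -1 0" --pt "0.7 2.5 0 -1 0" --pt "0.7 2.5 0 -1 0" --pt "0.7 2.5 0 -1 0"

```text
time: 33.42
position: [0.5669, 0.052, 0.0557]
tool_rot: [-0.534, -0.464, 0.534, -0.464]
ft_force: [-0.3, -0.0, -2.1]
grip_width: 0.0273
```

Emit:
move_arm --pt "0.7 0.4 0 0 0" --pt "0.7 0.8 0 0 0" --pt "0.7 1.2 0 0 0" --pt "0.7 1.2 0 0 0"

```text
time: 33.75
position: [0.5669, 0.052, 0.0547]
tool_rot: [0.534, 0.464, -0.534, 0.464]
ft_force: [-0.4, -0.4, 0.9]
grip_width: 0.0276
```

Emit:
move_arm --pt "0.3 0.3 0 0 0" --pt "0.1 0.3 0 0 0" --pt "-0.2 0.3 0 0 0" --pt "-0.5 0.3 0 0 0" --pt "-0.6 0.3 0 0 0" --pt "-0.6 0.3 0 0 0"

```text
time: 34.25
position: [0.5669, 0.052, 0.0542]
tool_rot: [0.534, 0.464, -0.534, 0.464]
ft_force: [-0.1, -0.3, -0.2]
grip_width: 0.0563
```

Emit:
move_arm --pt "-0.6 -5 0 0 0" --pt "-0.6 -20 0 0 0" --pt "-0.6 -45 0 0 0" --pt "-0.6 -75 0 0 0" --pt "-0.6 -105 0 0 0" --pt "-0.6 -130 0 0 0" --pt "-0.8 -145 0 0 0" --pt "-0.9 -145 0 0 0"

```text
time: 34.92
position: [0.5693, 0.0519, 0.2035]
tool_rot: [0.536, 0.462, -0.532, 0.466]
ft_force: [0.2, 0.0, 0.1]
grip_width: 0.0763
```

```bash
python3 -c "
from h import *
go(.5318,.3775,.2,-8)
"
```

```text
t 34.9 pos [0.5693 0.0519 0.2035] toolx [ 0.009 -0.001 -1.   ] yaw -8.0 shift [   2.9  -82.6 -317.2]  turn -0.0 w 0.0763 q6 0.04 F [0.2 0.  0.1]
```

Emit:
move_arm --pt "-0.9 0 -5 -20 0" --pt "-0.9 0 -15 -58 0" --pt "-0.9 0 -25 -98 0" --pt "-0.9 0 -36 -138 0" --pt "-0.9 0 -46 -178 0" --pt "-0.9 0 -56 -218 0" --pt "-0.9 0 -66 -255 0" --pt "-0.9 0 -72 -280 0"

```text
time: 35.58
position: [0.5329, 0.3427, 0.198]
tool_rot: [-0.533, -0.465, 0.534, -0.464]
ft_force: [1.3, 0.2, 0.1]
grip_width: 0.0826
```

Emit:
move_arm --pt "-0.9 0 -4 -15 0" --pt "-0.9 0 -8 -30 0" --pt "-0.9 0 -10 -36 0" --pt "-0.9 0 -10 -36 0" --pt "-0.9 0 -10 -36 0"

```text
time: 36.0
position: [0.53, 0.3753, 0.1989]
tool_rot: [-0.533, -0.463, 0.534, -0.464]
ft_force: [-0.1, 0.0, 0.7]
grip_width: 0.0827
```

```bash
python3 -c "
from h import *
go(.5318,.3775,.082,-8)
p=robot.camera('scene');save(p,'s13')
"
```

```text
t 36.0 pos [0.53   0.3753 0.1989] toolx [-0.001 -0.001 -1.   ] yaw -8.1 shift [116.9   1.5  -2.6]  turn -0.1 w 0.0827 q6 0.59 F [-0.1  0.   0.7]
```

View pics/s13.png

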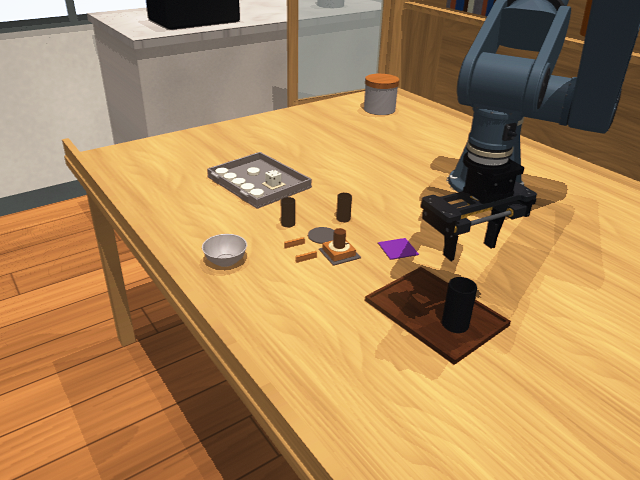

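Spinner stands on its pad, cube on the felt, cup still in the tray.

Emit:
move_arm --pt "-0.9 10 1 -3 0" --pt "-0.9 35 1 -3 0" --pt "-0.9 62 1 -3 0" --pt "-0.9 88 1 -3 0" --pt "-0.9 106 1 -3 0" --pt "-0.9 116 1 -3 0" --pt "-0.9 118 1 -3 0" --pt "-0.9 118 1 -3 0"

```text
time: 36.72
position: [0.5314, 0.3785, 0.0806]
tool_rot: [-0.534, -0.464, 0.534, -0.463]
ft_force: [-0.2, -0.6, 0.5]
grip_width: 0.0825
```

Emit:
move_arm --pt "-0.2 0 0 0 0" --pt "0 0 0 0 0" --pt "0.3 0 0 0 0" --pt "0.3 0 0 0 0" --pt "0.3 0 0 0 0" --pt "0.3 0 0 0 0" --pt "0.3 0 0 0 0"

```text
time: 37.3
position: [0.5315, 0.3794, 0.0818]
tool_rot: [0.534, 0.464, -0.533, 0.464]
ft_force: [0.1, -0.4, 1.8]
grip_width: 0.0512
```

```bash
python3 -c "
from h import *
go(.5318,.3775,.082,-8)
"
```

```text
t 37.3 pos [0.5315 0.3794 0.0818] toolx [ 0.001  0.    -1.   ] yaw -8.0 shift [-0.2  0.5  1.8]  turn -0.0 w 0.0512 q6 0.59 F [ 0.1 -0.4  1.8]
```

Emit:
move_arm --pt "0.3 -5 0 0 0" --pt "0.3 -15 0 0 0" --pt "0.3 -35 0 0 0" --pt "0.3 -60 0 0 0" --pt "0.3 -85 0 0 0" --pt "0.3 -105 0 0 0" --pt "0.3 -115 0 0 0" --pt "0.3 -115 0 0 0"

```text
time: 37.97
position: [0.5328, 0.38, 0.1997]
tool_rot: [0.536, 0.463, -0.532, 0.464]
ft_force: [-0.5, 1.0, -0.4]
grip_width: 0.0515
```

```bash
python3 -c "
from h import *
go(.553,-.030,.197,-8)
"
```

```text
t 38.0 pos [0.5328 0.38   0.1997] toolx [ 0.006  0.003 -1.   ] yaw -8.0 shift [  1.7  77.3 403.2]  turn -0.0 w 0.0515 q6 0.59 F [-0.5  1.  -0.4]
```

Emit:
move_arm --pt "0.3 0 2 10 0" --pt "0.3 0 7 35 0" --pt "0.3 0 13 68 0" --pt "0.3 0 20 103 0" --pt "0.3 0 27 138 0" --pt "0.3 0 33 173 0" --pt "0.3 0 38 200 0" --pt "0.3 0 42 220 0"

```text
time: 38.63
position: [0.5403, 0.1521, 0.1942]
tool_rot: [-0.533, -0.464, 0.536, -0.462]
ft_force: [-0.3, -0.1, -1.1]
grip_width: 0.0512
```

```bash
python3 -c "
from h import *
go(.553,-.030,.197,-8)
"
```

```text
t 38.6 pos [0.5403 0.1521 0.1942] toolx [-0.005 -0.001 -1.   ] yaw -8.1 shift [ -2.6  38.3 178.4]  turn -0.1 w 0.0512 q6 0.22 F [-0.3 -0.1 -1.1]
```

Emit:
move_arm --pt "0.3 0 6 28 0" --pt "0.3 0 13 60 0" --pt "0.3 0 20 93 0" --pt "0.3 0 27 125 0" --pt "0.3 0 33 152 0" --pt "0.3 0 37 170 0" --pt "0.3 0 38 177 0" --pt "0.3 0 38 177 0"

```text
time: 39.3
position: [0.5539, -0.0268, 0.1948]
tool_rot: [-0.534, -0.464, 0.535, -0.462]
ft_force: [-0.9, 0.3, -0.8]
grip_width: 0.0512
```

Emit:
move_arm --pt "0.3 5 0 0 0" --pt "0.3 18 0 0 0" --pt "0.3 35 0 0 0" --pt "0.3 45 0 0 0" --pt "0.3 50 0 0 0" --pt "0.3 50 0 0 0" --pt "0.3 50 0 0 0"

```text
time: 39.88
position: [0.555, -0.0244, 0.1461]
tool_rot: [-0.533, -0.464, 0.534, -0.464]
ft_force: [0.6, 0.3, -0.4]
grip_width: 0.0512
```

```bash
python3 -c "
from h import *
go(.553,-.030,.0788,-8)
o=robot.get_obs();p=robot.camera('wrist');save(p,'w14')
print(proj(p,(.553,-.032,.003),o),proj(p,(.5662,.0524,.061),o))
"
```

```text
t 39.9 pos [ 0.555  -0.0244  0.1461] toolx [-0.001  0.    -1.   ] yaw -8.0 shift [67.3 -1.1  5.9]  turn 0.0 w 0.0512 q6 -0.11 F [ 0.6  0.3 -0.4]
[315.81474351 241.13652442] [317.62456555 137.26866007]
```

View pics/w14.png

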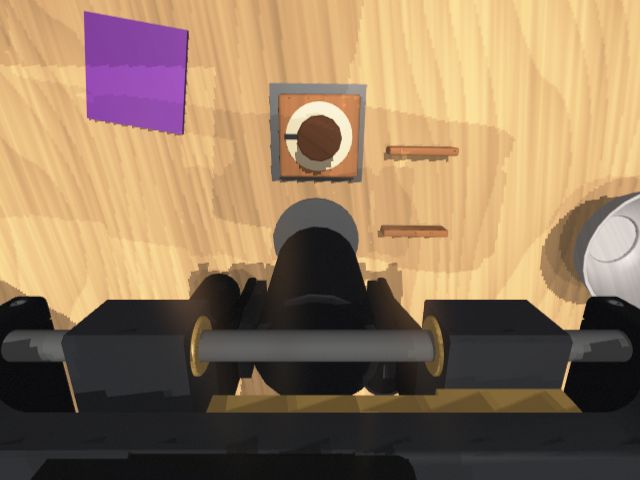

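Emit:
move_arm --pt "0.3 8 -1 4 0" --pt "0.3 22 -1 6 0" --pt "0.3 38 -1 6 0" --pt "0.3 50 -1 6 0" --pt "0.3 58 -1 6 0" --pt "0.3 62 -1 6 0" --pt "0.3 63 -1 6 0" --pt "0.3 63 -1 6 0"

```text
time: 40.6
position: [0.5534, -0.031, 0.0834]
tool_rot: [0.534, 0.464, -0.534, 0.464]
ft_force: [-0.6, -0.9, -1.3]
grip_width: 0.0512
```

Emit:
move_arm --pt "0.3 0.5 0 0 0" --pt "0.3 1 0 0 0" --pt "0.3 1.5 0 0 0" --pt "0.3 2 0 0 0" --pt "0.3 2.5 0 0 0" --pt "0.3 2.5 0 0 0" --pt "0.3 2.5 0 0 0"

```text
time: 41.18
position: [0.5532, -0.0309, 0.0808]
tool_rot: [0.534, 0.464, -0.534, 0.464]
ft_force: [0.4, 0.4, -0.2]
grip_width: 0.0508
```

```bash
python3 -c "
from h import *
go(.553,-.030,.0788,-8)
"
```

```text
t 41.2 pos [ 0.5532 -0.0309  0.0808] toolx [ 0. -0. -1.] yaw -8.0 shift [ 2.  -0.4 -0.8]  turn -0.0 w 0.0508 q6 -0.12 F [ 0.4  0.4 -0.2]
```

Emit:
move_arm --pt "0.3 0.5 0 0 0" --pt "0.3 1 0 0 0" --pt "0.3 1.5 0 0 0" --pt "0.3 2 0 0 0" --pt "0.3 2 0 0 0"

```text
time: 41.6
position: [0.5532, -0.0309, 0.0788]
tool_rot: [-0.534, -0.464, 0.534, -0.464]
ft_force: [0.1, 0.0, -1.0]
grip_width: 0.0514
```

Emit:
move_arm --pt "0.3 0.4 0 0 0" --pt "0.3 0.7 0 0 0" --pt "0.3 0.7 0 0 0" --pt "0.3 0.7 0 0 0"

```text
time: 41.93
position: [0.5533, -0.0309, 0.0787]
tool_rot: [0.534, 0.464, -0.534, 0.464]
ft_force: [-0.7, 1.5, 4.4]
grip_width: 0.051
```

Emit:
move_arm --pt "-0.2 0 0 0 0" --pt "-0.25 0 0 0 0" --pt "-0.4 0 0 0 0" --pt "-0.7 0 0 0 0" --pt "-0.9 0 0 0 0" --pt "-0.9 0 0 0 0" --pt "-0.9 0 0 0 0"

```text
time: 42.52
position: [0.5532, -0.0309, 0.0779]
tool_rot: [-0.534, -0.464, 0.534, -0.464]
ft_force: [-0.2, 0.0, 0.2]
grip_width: 0.0784
```

Emit:
move_arm --pt "-0.9 -5 0 0 0" --pt "-0.9 -20 0 0 0" --pt "-0.9 -45 0 0 0" --pt "-0.9 -75 0 0 0" --pt "-0.9 -105 0 0 0" --pt "-0.9 -135 0 0 0" --pt "-0.9 -160 0 0 0" --pt "-0.9 -170 0 0 0"

```text
time: 43.18
position: [0.555, -0.0312, 0.2523]
tool_rot: [0.535, 0.462, -0.532, 0.466]
ft_force: [-0.0, -0.6, 0.9]
grip_width: 0.083
```

Emit:
move_arm --pt "-0.9 0 0 -35 0" --pt "-0.9 0 0 -75 0" --pt "-0.9 0 0 -115 0" --pt "-0.9 0 0 -155 0" --pt "-0.9 0 0 -195 0" --pt "-0.9 0 0 -230 0" --pt "-0.9 0 0 -250 0" --pt "-0.9 0 0 -250 0"

```text
time: 43.85
position: [0.5877, 0.2211, 0.247]
tool_rot: [0.533, 0.466, -0.532, 0.464]
ft_force: [0.2, -1.1, 0.1]
grip_width: 0.0829
```

```bash
python3 -c "
from h import *
p=robot.camera('top');save(p,'t15')
im=cv2.imread('pics/t15.png')
cv2.imwrite('pics/a15.png',cv2.resize(im[205:325,235:395],None,fx=5,fy=5,interpolation=cv2.INTER_CUBIC))
cv2.imwrite('pics/b15.png',cv2.resize(im[225:340,400:550],None,fx=5,fy=5,interpolation=cv2.INTER_CUBIC))
p=robot.camera('scene');save(p,'s15')
go(0,0,0)
"
```

```text
t 44.0 pos [0.5873 0.2172 0.247 ] toolx [-0.002 -0.001 -1.   ] yaw -7.9 shift [ 248.3 -551.4  295.6]  w 0.0825 q6 0.31 F [-0.1  0.1  0. ]
```

View pics/a15.png

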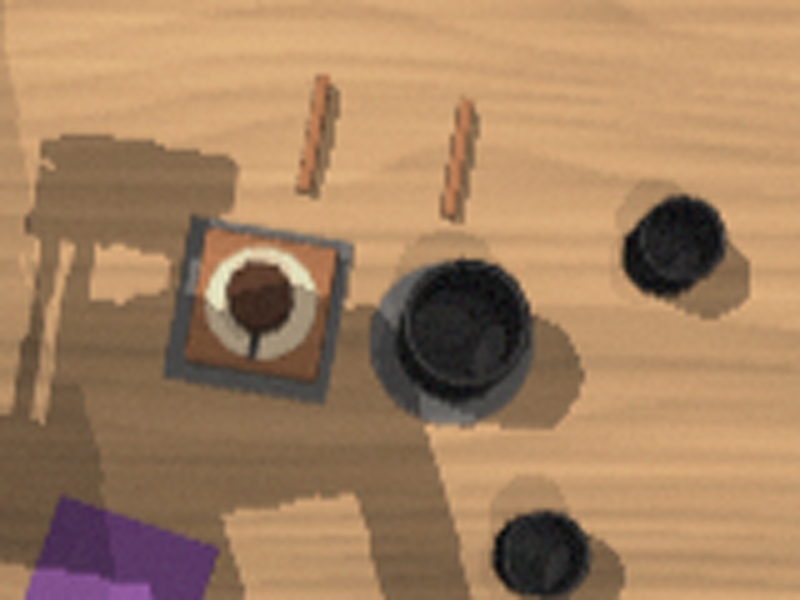

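View pics/b15.png

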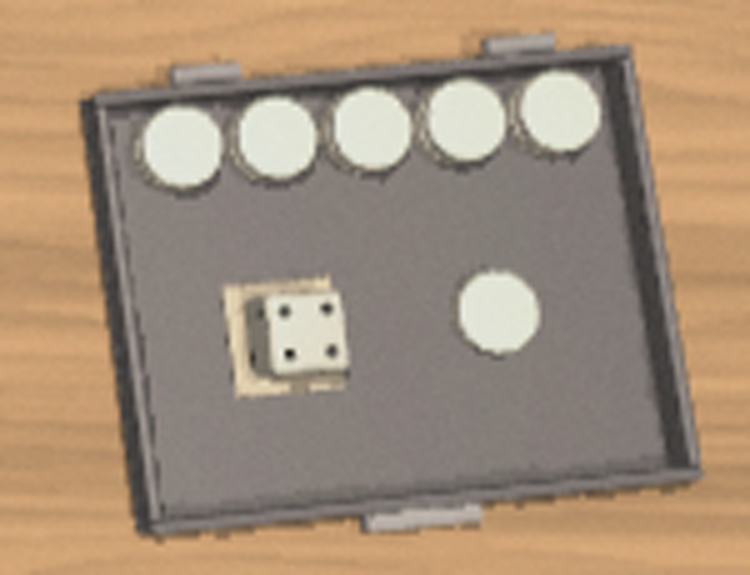

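View pics/s15.png

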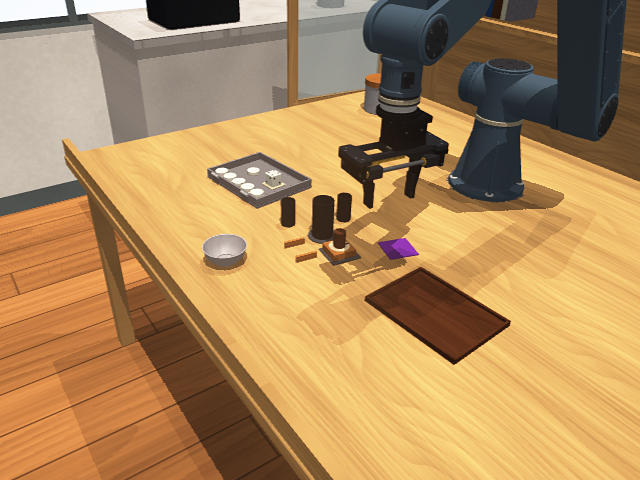

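```bash
python3 -c "
from h import *
p=robot.camera('top')
w=lambda x,y,o,z: ray(p,((x+.5)/5-.5+o[0],(y+.5)/5-.5+o[1]),z)
A=(235,205);B=(400,225)
print('cube',w(308,333,B,.042),'felt',w(284,336,B,.008))
print('cup',w(466,325,A,.098),'rpad',w(452,344,A,.003)); print('knob',w(260,297,A,.061),'spad',w(259,309,A,.003))
"
```

```text
cube [ 0.51625803 -0.31893511  0.042     ] felt [ 0.51672441 -0.31938354  0.008     ]
cup [ 0.5519776  -0.03296715  0.098     ] rpad [ 0.55262905 -0.03249737  0.003     ]
knob [0.56571101 0.05036013 0.061     ] spad [0.56654923 0.05203536 0.003     ]
```

All within about 2 mm, so I'm handing in.

```bash
python3 -c "
from h import *
print(robot.hand_in())
"
```

```text
the job is handed in; nothing more can be done
None
```

I moved the cup and then the spinner upright into the side tray, and set the cube on the felt square in the case. Then I put the spinner and the cup back on their pads and handed the job in at about 44 s. Every set-down was lowered slowly until the wrist force showed contact.

**Last check (top picture, after release):**

| Thing | Distance from centre of its place |
|---|---|
| Cube on the felt square | under 1 mm |
| Cup on the round pad | about 1 mm |
| Spinner on the square pad | about 2 mm |

All three looked upright in the top and scene pictures. The gripper was open and away from everything. The bowl and the loose checker looked unmoved, but I judged that by eye and did not measure them. None of my checks failed or disagreed beyond 2 to 3 mm between cameras, and the hand-in gave no verdict.

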